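# Bring a folded pan up to the stops of a bench punch

## Robot

A 6-joint arm with a two-finger parallel gripper is mounted at the origin on the work surface. World frame = base frame: x ahead of the robot, y to its left, z up, the work surface at z = 0. Lengths are in m, angles in rad, forces in N, time in s.
With the tool pointing down it reaches from about 0.3 to 0.825 m from the base axis. Payload 5.4 kg.
Tool frame: the origin (TCP) lies between the finger pads; the fingertips stand 8 mm ahead of it and the grasp point (between the pads) lies 11 mm behind it (tip_extent is the distance from the TCP to the fingertips, in m); z points along the fingers, y is the direction in which the jaws open and shut (so a half turn about z gives the same grasp; the last joint's range is limited). The gripper opens to 92 mm and grips with 3 to 60 N. Pads are 20 mm wide; open, the fingers measure 128 mm over their backs; the gripper's body (75 mm by 189 mm) begins 69 mm behind the grasp point.
Start: joints at [-1.321, 0.158, 1.597, -0, 1.386, -0.21], TCP at [0.255, -0.515, 0.223] pointing down, gripper open.
Joint ranges: [-2.91, 2.91], [-0.94, 2.29], [0.18, 2.7], [-1.29, 4.43], [0.17, 2.64], [-3, 3]. Speed limits (rad/s): [2.57, 2.57, 3.14, 3.14, 3.14, 3.14].

## Interface

Orientations are given as a unit quaternion [w, x, y, z].
In Python, from rig import get_obs, snapshot, hand_in, tip_extent gives the robot as it stands.
- The arm moves only by the tool move_arm, never from a script. Its argument "series" is a list of rows, each an object of numbers: "dx", "dy", "dz": the shift along the tool's x, y, z in mm; "rx", "ry", "rz": the turn, a rotation vector about the tool's x, y, z in rad; "hand": the opening, from 0 (shut) to 1 (fully open). A call has exactly 5 rows; each row is the pose to reach, as a shift and turn from the pose measured when the call began, along the tool's axes at that moment; what a row does not reach only later rows make up. A row lasts 1/12 s, in which the tool goes at most 41.7 mm and 7.16 degrees, less where a joint would pass 70% of its speed; a pose out of reach is approached as far as the arm can. A call with a gripper value outside its range is refused whole. The fingers move at their own pace and stop on an object; "newtons" is the grip in N (left out, the last holds). Time passes only in rows, so rows that repeat a pose let the fingers close, or fill a call up. It gives the time, the measured TCP pose, the force and the opening at its end, in the units of the state.
- get_obs(): the state, without advancing time (a new reading comes with each control period).
- snapshot(name): name is "scene" or "top" or "wrist"; returns a dict with "color" (384x512x3 uint8, red, green, blue), "depth" (384x512 float32, m along the optical axis (not along the pixel's ray), 0 where there is no reading), "fx", "fy", "cx", "cy" (pixels), "dist_coeffs" ([k1, k2, p1, p2, k3] as OpenCV has them; the pictures are not rectified), "R" (3x3) and "t" (3): a world point X has camera coordinates R X + t; the wrist camera has in their place "tool_from_camera" (4x4, takes a point from camera to tool coordinates, whose origin is the TCP and whose axes are the flange's). Camera axes: x right, y down, z forward; pixel columns grow to the right and rows downward; lengths in m; the calibration is good to about 2 mm. A picture is of the moment at which its call begins: read the wrist's pose just before it.
- hand_in(): hands the job in, once; it reports no verdict.
The state is a dict: "time_s": time; "qpos": joint angles; "dq": joint speeds; "joint_torque": joint torques, N m; "eef_pos": TCP position; "tool_rot": TCP orientation; "contact_force": force on the tool from outside, world axes, zero at the start; "wrist_torque": the same for the moment, N m; "opening": opening from 0.0 (shut) to 1.0 (fully open).
Only numpy, scipy, OpenCV 4.12 (cv2) and the standard library are available. Lean on these libraries where they do the work, as an engineer would, in place of code of your own. Each camera call takes 0.05 s, during which the arm holds its last target.

## Task

Get the folded steel pan ready for punching: push it along the feed bed until its long side lies flush against the back fence and its end sits gently up against the end stop beyond the punch, then take the hand away. Only push it, never pick it up, don't shove the end stop out of its setting, and leave everything else where it is.

Things in the scene. Friction and masses are not known exactly. Their poses are not given: they have to be found in the camera images.
- pan_centre (a point): centre (half-way up) of the workpiece: a loose folded sheet-steel pan, an open-topped shallow tray of bare metal, 70 mm wide (its x axis), 240 mm long (its y axis), 28 mm tall, walls 2.5 mm, about 0.4 kg. It lies flat on the feed bed, so this point is 14 mm above the bed. z axis up.
- fence_face (a point): a point on the guiding face of the back fence, at the height of the feed bed's top, half-way along it. The fence is a fixed aluminium bar 24 mm high, 30 mm thick, 630 mm long; its face looks towards -x of this frame and runs along the frame's y axis. z axis up.
- punch: the bench punch, fixed. Its feed bed is a steel plate on a blue base, top 30 mm above the bench, reaching 210 mm from the fence face towards -x, and 320 mm from fence_face each way along y. Its white C-frame with blue cylinder hangs 80 mm out over the bed at y = +120 to +200 mm from fence_face, from 42 mm above the bed up: the pan passes under. Origin under the bed, on the bench; axes as fence_face.
- stop_face (a point): the face of the end stop at bed height, 35 mm out from the fence; it looks towards -y, axes as fence_face. The stop is a dark steel plate, 29 mm high, reaching 61 mm out from the fence, on a red carriage on top of the fence beyond the punch (at its +y). It is held only by a thumbscrew and slips along the fence if pushed with more than about 45 N.
- spare_punch: a spare punch: dark steel turned pin standing upright on the feed bed, 28 mm diameter, 60 mm tall; origin at the centre of its underside
- clip: a small finished L-shaped steel clip, 40 x 50 mm, 39 mm tall, standing on the feed bed; origin at the centre of its underside
- oil: a yellow bottle with a red cap, 52 mm diameter, 150 mm tall, standing on the bench; origin at the centre of its underside
- mallet: a hammer lying on the bench; origin under its middle, x axis along its handle
- spanner: a spanner lying on the bench; origin under its middle, x axis along it
- square: a try square lying on the bench: wooden stock 110 x 18 x 14 mm along its x axis, thin steel blade 150 mm long to its +y at the +x end; origin under the middle of the stock
- scrap_bin: a small open blue plastic bin, 160 x 120 x 70 mm, standing on the bench with scrap in it; origin at the centre of its underside
- pan: the same pan; origin at the centre of its underside, same axes as pan_centre

How it is judged:
By the outcome, as a careful person would: the job done as asked, in the order asked, and still so for the second after the job is handed in, with the robot touching nothing.
It also fails if it takes over 48 s, if anything falls off the work surface, if the arm or the gripper's body presses on something with over 40 N, if the wrist force passes 120 N, or if a joint passes its speed limit or range.

## Working session

There is one attempt and no reset: what is moved stays moved. The work goes in short steps, Python scripts to look and compute and a tool call to move; the robot and the scene stay as the last step left them, time stands still between calls to the robot, and variables do not carry over. Pictures are saved under pics/ and viewed, and the job is handed in when it is done.

Besides the shell and the picture viewer there is one more tool, called after "Emit:" as name(argument=value, ...), one argument or row to a line, values as JSON. move_arm: Moves the arm, as the interface text tells. Its arguments: {"type":"object","properties":{"series":{"type":"array","items":{"type":"object","properties":{"dx":{"type":"number"},"dy":{"type":"number"},"dz":{"type":"number"},"rx":{"type":"number"},"ry":{"type":"number"},"rz":{"type":"number"},"hand":{"type":"number"}}}},"newtons":{"type":"number"}},"required":["series"]}

```bash
ls; mkdir -p pics; python3 - <<'E'
from rig import *
import cv2,pickle
print(get_obs(), tip_extent)
for n in ["scene","top"]:
    s=snapshot(n); pickle.dump(s,open(n+".pkl","wb")); cv2.imwrite(f"pics/{n}0.png",cv2.resize(s["color"][:,:,::-1],(800,600)))
    print(n,s["fx"],s["fy"],s["cx"],s["cy"],s["dist_coeffs"],s["R"],s["t"])
E
```

```text
pics
{'time_s': 0.0, 'qpos': array([-1.32108871e+00,  1.59051543e-01,  1.59818569e+00, -1.96180045e-05,
        1.38621113e+00, -2.10076787e-01]), 'dq': array([-0.00023833, -0.0001914 , -0.00019807, -0.00130833, -0.00099808,
        0.00236242]), 'joint_torque': array([-3.82896292e-05, -3.85570371e+01, -3.22104478e+01,  7.01273605e-02,
        3.76583787e-02, -1.19936904e-04]), 'eef_pos': array([ 0.25499511, -0.51469767,  0.22164082]), 'tool_rot': array([-9.27485001e-04,  9.73690134e-01,  2.27874226e-01, -2.80234953e-05]), 'contact_force': array([1.08796114, 0.43293764, 0.1809869 ]), 'wrist_torque': array([0.01766347, 0.02752864, 0.0080194 ]), 'opening': 0.9985829381316867} 0.008
scene 352.3973745632207 352.3973745632207 257.41460706487754 190.9814432943389 [0.02137626 0.         0.         0.         0.        ] [[ 8.07682943e-01  5.89616665e-01 -6.72430461e-04]
 [ 3.83508662e-01 -5.26212660e-01 -7.58960699e-01]
 [-4.47849717e-01  6.12741728e-01 -6.51136088e-01]] [-0.37643241 -0.15967739  1.55019785]
top 425.66083146810877 425.66083146810877 259.37306258228006 194.17366770666737 [-0.0073114  0.         0.         0.         0.       ] [[-0.02373087 -0.99970183  0.0057533 ]
 [-0.98162363  0.02221098 -0.18953025]
 [ 0.18934595 -0.01014529 -0.98185803]] [-0.0597198   0.49971851  1.3360009 ]
```

View pics/scene0.png

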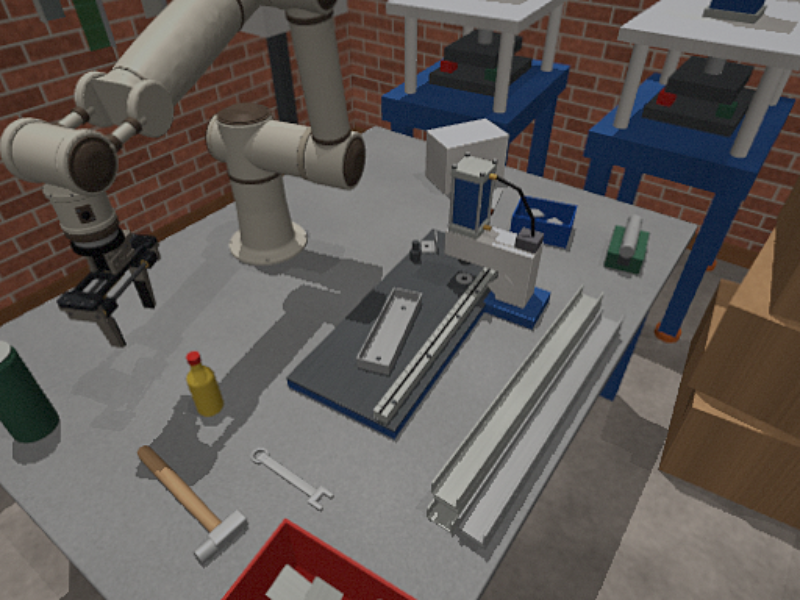

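View pics/top0.png

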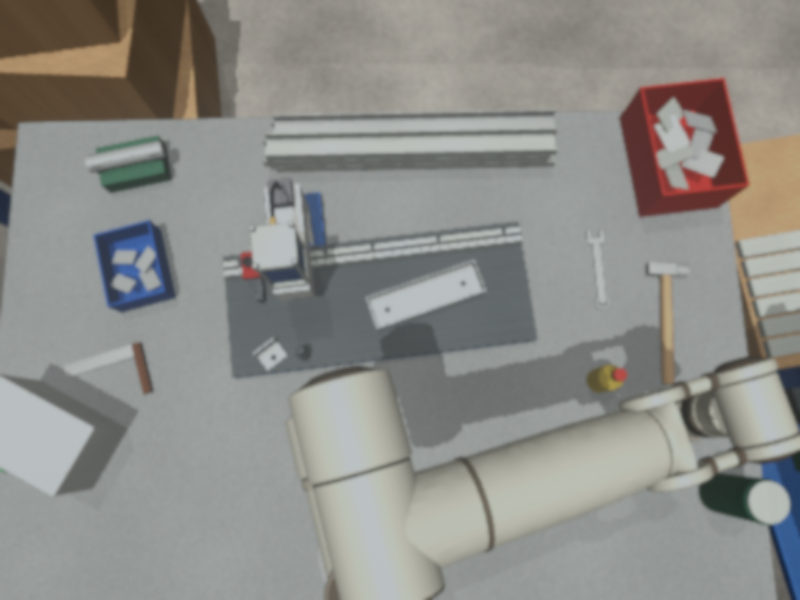

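The top view shows the pan skewed at about (425,295) of the 800-px image, the fence line running from (310,255) to (520,232), the red stop carriage near (250,265), and the clip and pin at (270,353) and (303,350). I'll enlarge that area.

```bash
cat > h.py <<'E'
import numpy as np,cv2,pickle
def ray(s,uv,z):
    K=np.array([[s["fx"],0,s["cx"]],[0,s["fy"],s["cy"]],[0,0,1]])
    n=cv2.undistortPoints(np.array(uv,float).reshape(-1,1,2),K,np.array(s["dist_coeffs"])).reshape(-1,2)
    d=np.c_[n,np.ones(len(n))]@s["R"]; c=-s["R"].T@s["t"]
    return c+d*((z-c[2])/d[:,2])[:,None]
def proj(s,X):
    K=np.array([[s["fx"],0,s["cx"]],[0,s["fy"],s["cy"]],[0,0,1]])
    return cv2.projectPoints(np.array(X,float).reshape(-1,1,3),cv2.Rodrigues(s["R"])[0],s["t"],K,np.array(s["dist_coeffs"]))[0].reshape(-1,2)
E
python3 - <<'E'
import pickle,cv2
s=pickle.load(open("top.pkl","rb"))
c=s["color"][130:250,135:355,::-1]
cv2.imwrite("pics/crop.png",cv2.resize(c,None,fx=3.6,fy=3.6,interpolation=cv2.INTER_CUBIC))
s=pickle.load(open("scene.pkl","rb"))
c=s["color"][90:290,180:360,::-1]
cv2.imwrite("pics/crops.png",cv2.resize(c,None,fx=3,fy=3,interpolation=cv2.INTER_CUBIC))
E
```

```text
(no output)
```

View pics/crop.png

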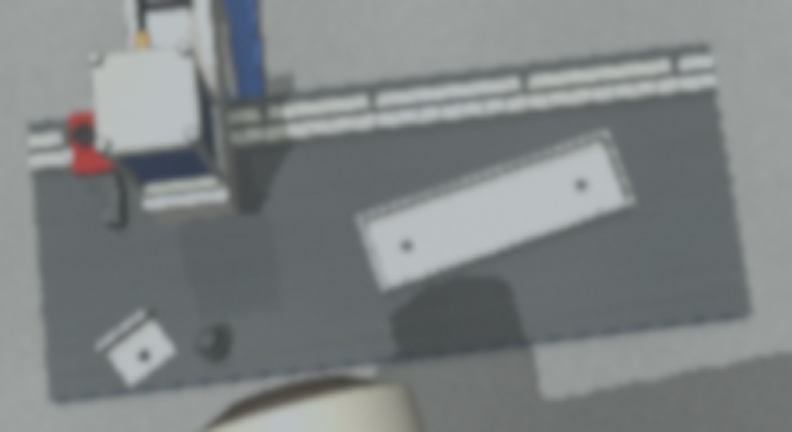

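View pics/crops.png

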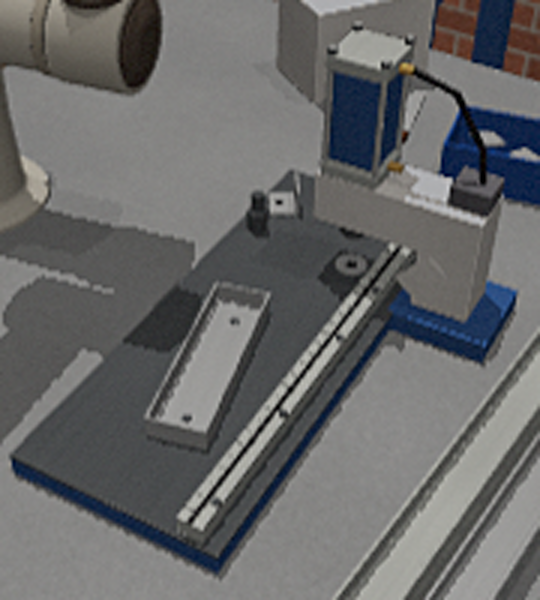

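```bash
python3 - <<'E'
from h import *
np.set_printoptions(precision=4,suppress=True)
s=pickle.load(open("top.pkl","rb"))
P=lambda l,z: ray(s,[((a+.5)/3.6-.5+135,(b+.5)/3.6-.5+130) for a,b in l],z)
print("cam",-s["R"].T@s["t"])
print("bed corners NL,NR",P([(55,402),(750,315),(713,88),(36,172)],.03))
print("fence front bottom edge R, mid, L(z .03 / .054)",P([(715,88),(380,127),(240,144)],.03)) 
print(P([(715,82),(380,122),(240,138)],.054))
print("pan rim z .058 outer: TL,TR,BR,BL",P([(356,215),(607,129),(634,203),(386,291)],.058))
print("pan outer at bed BR BL z.03",P([(634,203),(386,291)],.03))
print("stop plate bottom/top",P([(118,228),(125,195)],.059), "red carr",P([(70,173),(110,172)],.06))
print("pin top, clip",P([(215,330)],.09),P([(135,350)],.03))
# depth bits
d=s["depth"]
E
```

```text
cam [ 0.2362 -0.0572  1.4068]
bed corners NL,NR [[ 0.355   0.2848  0.03  ]
 [ 0.4191 -0.3426  0.03  ]
 [ 0.6332 -0.321   0.03  ]
 [ 0.5668  0.3076  0.03  ]]
fence front bottom edge R, mid, L(z .03 / .054) [[ 0.6332 -0.3229  0.03  ]
 [ 0.6025 -0.0098  0.03  ]
 [ 0.5892  0.1198  0.03  ]]
[[ 0.632  -0.3186  0.054 ]
 [ 0.6009 -0.0107  0.054 ]
 [ 0.5887  0.1168  0.054 ]]
pan rim z .058 outer: TL,TR,BR,BL [[ 0.514   0.012   0.058 ]
 [ 0.5886 -0.217   0.058 ]
 [ 0.5194 -0.2383  0.058 ]
 [ 0.4444 -0.0138  0.058 ]]
pan outer at bed BR BL z.03 [[ 0.5253 -0.2421  0.03  ]
 [ 0.4487 -0.0129  0.03  ]]
stop plate bottom/top [[0.5067 0.2251 0.059 ]
 [0.5368 0.2193 0.059 ]] red carr [[0.558  0.269  0.06  ]
 [0.5581 0.233  0.06  ]]
pin top, clip [[0.4087 0.1333 0.09  ]] [[0.4001 0.214  0.03  ]]
```

```bash
cat >> h.py <<'E'
from scipy.spatial.transform import Rotation as Ro
PHI=0.101; F0=np.array([.600,-.0067])
EX=np.array([np.cos(PHI),np.sin(PHI)]); EY=np.array([-EX[1],EX[0]])
def toF(p): d=np.asarray(p)[...,:2]-F0; return np.stack([d@EX,d@EY],-1)
def toW(f): return F0+f[0]*EX+f[1]*EY
def plan(f,z,yaw=None):
    "tool shift (mm)/turn to reach fence-frame f at height z with tool-x at fence yaw"
    from rig import get_obs
    o=get_obs(); R=Ro.from_quat(o["tool_rot"],scalar_first=True)
    d=R.inv().apply(np.r_[toW(f),z]-o["eef_pos"])*1000
    y=0 if yaw is None else yaw
    T=Ro.from_euler('ZX',[PHI+y,np.pi]); rv=(R.inv()*T).as_rotvec()
    print("t",o["time_s"],"F",toF(o["eef_pos"]),"z",o["eef_pos"][2],"force",o["contact_force"],"d",d.round(1),"rv",rv.round(4))
E
python3 -c "
from h import *
plan((-.177,-.10),.22)"
```

```text
t 0.1 F [-0.39444182 -0.47068781] z 0.22173476128775366 force [-0.55936204 -0.69086796  0.0191973 ] d [ 333.8 -270.7    2.3] rv [-1.700e-03 -1.000e-04  3.588e-01]
```

Emit:
move_arm(
  series=[
    {"dx": 32,"dy": -26,"rz": 0.12},
    {"dx": 64,"dy": -52,"rz": 0.24},
    {"dx": 96,"dy": -78,"rz": 0.359},
    {"dx": 128,"dy": -104,"rz": 0.359},
    {"dx": 160,"dy": -130,"rz": 0.359},
  ],
)

```text
schema error: expected keys dx, dy, dz, rx, ry, rz, hand
```

```bash
python3 -c "
from h import *
plan((-.177,-.10),.22)"
```

```text
t 0.1 F [-0.39444182 -0.47068781] z 0.22173476128775366 force [-0.55936204 -0.69086796  0.0191973 ] d [ 333.8 -270.7    2.3] rv [-1.700e-03 -1.000e-04  3.588e-01]
```

All keys are needed.

Emit:
move_arm(
  series=[
    {"dx": 32,"dy": -26,"dz": 0,"rx": 0,"ry": 0,"rz": 0.12,"hand": 1},
    {"dx": 64,"dy": -52,"dz": 0,"rx": 0,"ry": 0,"rz": 0.24,"hand": 1},
    {"dx": 96,"dy": -78,"dz": 0,"rx": 0,"ry": 0,"rz": 0.359,"hand": 1},
    {"dx": 128,"dy": -104,"dz": 0,"rx": 0,"ry": 0,"rz": 0.359,"hand": 1},
    {"dx": 160,"dy": -130,"dz": 0,"rx": 0,"ry": 0,"rz": 0.359,"hand": 1},
  ],
)

```text
time_s: 0.52
eef_pos: [0.3409, -0.3252, 0.2214]
tool_rot: [-0.001, 0.999, 0.05, -0.0]
contact_force: [0.5, 0.6, -0.3]
opening: 1.002
```

```bash
python3 -c "
from h import *
plan((-.177,-.10),.22)"
```

```text
t 0.5167 F [-0.28992246 -0.2907459 ] z 0.221428499245722 force [ 0.48450222  0.57415488 -0.25748948] d [ 112.7 -190.9    1.9] rv [-0.0025  0.0005 -0.0013]
```

Emit:
move_arm(
  series=[
    {"dx": 21,"dy": -35,"dz": 0,"rx": 0,"ry": 0,"rz": 0,"hand": 1},
    {"dx": 42,"dy": -70,"dz": 0,"rx": 0,"ry": 0,"rz": 0,"hand": 1},
    {"dx": 63,"dy": -106,"dz": 0,"rx": 0,"ry": 0,"rz": 0,"hand": 1},
    {"dx": 84,"dy": -142,"dz": 0,"rx": 0,"ry": 0,"rz": 0,"hand": 1},
    {"dx": 105,"dy": -178,"dz": 0,"rx": 0,"ry": 0,"rz": 0,"hand": 1},
  ],
)

```text
time_s: 0.93
eef_pos: [0.4277, -0.1358, 0.2217]
tool_rot: [-0.001, 0.999, 0.05, -0.0]
contact_force: [1.3, -0.7, -0.6]
opening: 1.003
```

```bash
cat >> h.py <<'E'
def wrist(fn=None):
    from rig import get_obs,snapshot
    o=get_obs(); s=snapshot("wrist")
    T=np.eye(4); T[:3,:3]=Ro.from_quat(o["tool_rot"],scalar_first=True).as_matrix(); T[:3,3]=o["eef_pos"]
    M=np.linalg.inv(T@np.array(s["tool_from_camera"])); s["R"]=M[:3,:3]; s["t"]=M[:3,3]
    if fn: cv2.imwrite(fn,cv2.resize(s["color"][:,:,::-1],(800,600),interpolation=cv2.INTER_CUBIC))
    pickle.dump(s,open("wrist.pkl","wb")); return s
E
python3 -c "
from h import *
plan((-.177,-.10),.044)
s=wrist('pics/w1.png'); print(-s['R'].T@s['t'], s['R'][2])"
```

```text
t 0.9333 F [-0.18445422 -0.11105179] z 0.2216566099229749 force [ 1.31269947 -0.65690394 -0.59659914] d [  7.5 -10.6 177.7] rv [-0.0025  0.0005 -0.0017]
[ 0.4988182  -0.12970801  0.3832597 ] [-0.25754405 -0.02227127 -0.96600986]
```

View pics/w1.png

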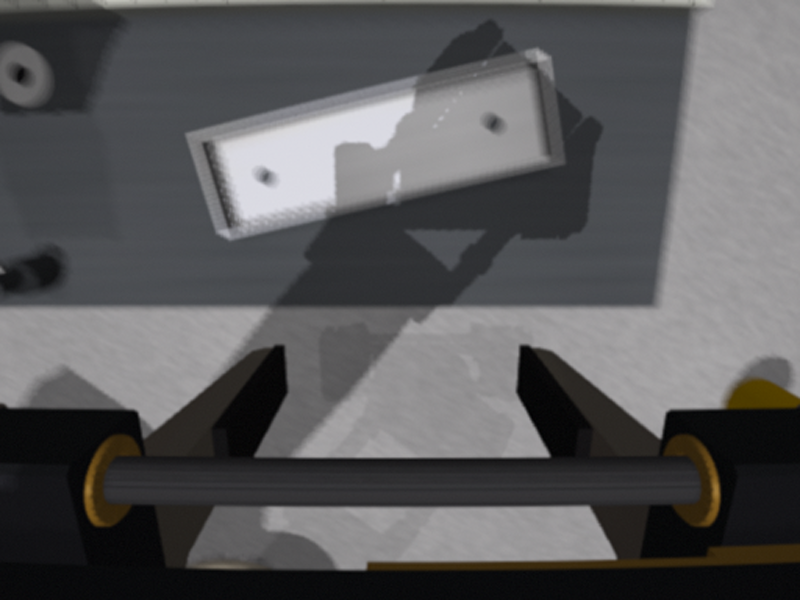

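The wrist view shows the pan rim corners at (187,133), (540,48), (565,163) and (228,240), the fence base along row ~12, and the bed's right corners at (693,10) and (658,306). The pan is clear of the fingers.

```bash
python3 - <<'E'
from h import *
np.set_printoptions(precision=4,suppress=True)
s=pickle.load(open("wrist.pkl","rb"))
P=lambda l,z: toF(ray(s,[((a+.5)*.64-.5,(b+.5)*.64-.5) for a,b in l],z))
print("fence foot L R",P([(10,13),(690,9)],.03),"near edge",P([(10,306),(655,306)],.03))
print("rim",P([(187,133),(540,48),(565,163),(228,240)],.058))
print("base",P([(232,240),(563,163)],.03))
E
```

```text
fence foot L R [[ 0.005   0.1656]
 [ 0.0033 -0.3111]] near edge [[-0.2096  0.2095]
 [-0.2101 -0.3133]]
rim [[-0.0815  0.0331]
 [-0.0305 -0.2001]
 [-0.1019 -0.2218]
 [-0.1537  0.0118]]
base [[-0.1572  0.0194]
 [-0.1009 -0.2297]]
```

Emit:
move_arm(
  series=[
    {"dx": 0,"dy": -3,"dz": 40,"rx": 0,"ry": 0,"rz": 0,"hand": 1},
    {"dx": 0,"dy": -6,"dz": 80,"rx": 0,"ry": 0,"rz": 0,"hand": 1},
    {"dx": 0,"dy": -10,"dz": 120,"rx": 0,"ry": 0,"rz": 0,"hand": 1},
    {"dx": 0,"dy": -12,"dz": 155,"rx": 0,"ry": 0,"rz": 0,"hand": 1},
    {"dx": 0,"dy": -12,"dz": 177,"rx": 0,"ry": 0,"rz": 0,"hand": 1},
  ],
)

```text
time_s: 1.4
eef_pos: [0.4261, -0.1139, 0.0408]
tool_rot: [-0.005, 0.999, 0.053, -0.002]
contact_force: [-0.7, 0.6, -0.6]
opening: 0.996
```

```bash
python3 -c "
from h import *
plan((-.085,-.10),.044)"
```

```text
t 1.4 F [-0.18386108 -0.08911927] z 0.040756980277710506 force [-0.68324442  0.58504747 -0.57105183] d [98.8 11.4 -3.7] rv [-0.0109  0.003   0.0059]
```

Emit:
move_arm(
  series=[
    {"dx": 8,"dy": 6,"dz": -3,"rx": -0.01,"ry": 0,"rz": 0.005,"hand": 1},
    {"dx": 18,"dy": 9,"dz": -3,"rx": -0.01,"ry": 0,"rz": 0.005,"hand": 1},
    {"dx": 28,"dy": 9,"dz": -3,"rx": -0.01,"ry": 0,"rz": 0.005,"hand": 1},
    {"dx": 38,"dy": 9,"dz": -3,"rx": -0.01,"ry": 0,"rz": 0.005,"hand": 1},
    {"dx": 48,"dy": 9,"dz": -3,"rx": -0.01,"ry": 0,"rz": 0.005,"hand": 1},
  ],
)

```text
time_s: 1.82
eef_pos: [0.4742, -0.1177, 0.0431]
tool_rot: [-0.001, 0.999, 0.051, -0.003]
contact_force: [-2.5, 0.5, 1.3]
opening: 0.999
```

```bash
python3 -c "
from h import *
plan((-.085,-.10),.044)
wrist('pics/w2.png')"
```

```text
t 1.8167 F [-0.13630474 -0.09770622] z 0.04311891066720286 force [-2.52482953  0.48909922  1.33811992] d [51.3  2.4 -1.2] rv [-0.002   0.0054  0.0012]
```

View pics/w2.png

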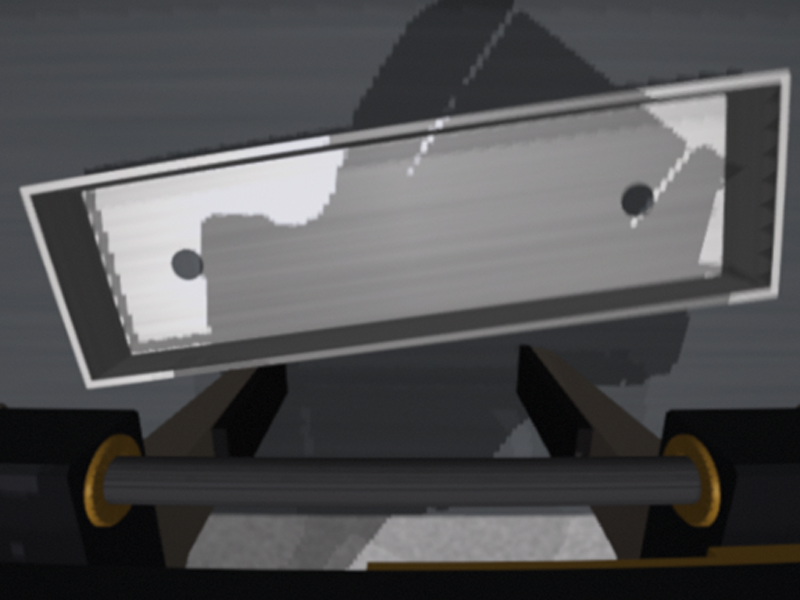

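The left finger touches the near wall around (270,365) and the pan is turning towards square. I'll continue at the same slow pace.

Emit:
move_arm(
  series=[
    {"dx": 9,"dy": 0,"dz": -1,"rx": 0,"ry": 0,"rz": 0,"hand": 1},
    {"dx": 17,"dy": 0,"dz": -1,"rx": 0,"ry": 0,"rz": 0,"hand": 1},
    {"dx": 25,"dy": 0,"dz": -1,"rx": 0,"ry": 0,"rz": 0,"hand": 1},
    {"dx": 33,"dy": 0,"dz": -1,"rx": 0,"ry": 0,"rz": 0,"hand": 1},
    {"dx": 40,"dy": 0,"dz": -1,"rx": 0,"ry": 0,"rz": 0,"hand": 1},
  ],
)

```text
time_s: 2.28
eef_pos: [0.5164, -0.1138, 0.0443]
tool_rot: [-0.0, 0.999, 0.051, -0.002]
contact_force: [-1.4, -1.0, 0.3]
opening: 1.002
```

```bash
python3 -c "
from h import *
plan((-.080,-.10),.044)
wrist('pics/w3.png')"
```

```text
t 2.2833 F [-0.09398964 -0.09817022] z 0.04434354372423014 force [-1.41801011 -1.00357112  0.32343431] d [14.   1.8  0.3] rv [-0.001   0.003   0.0009]
```

View pics/w3.png

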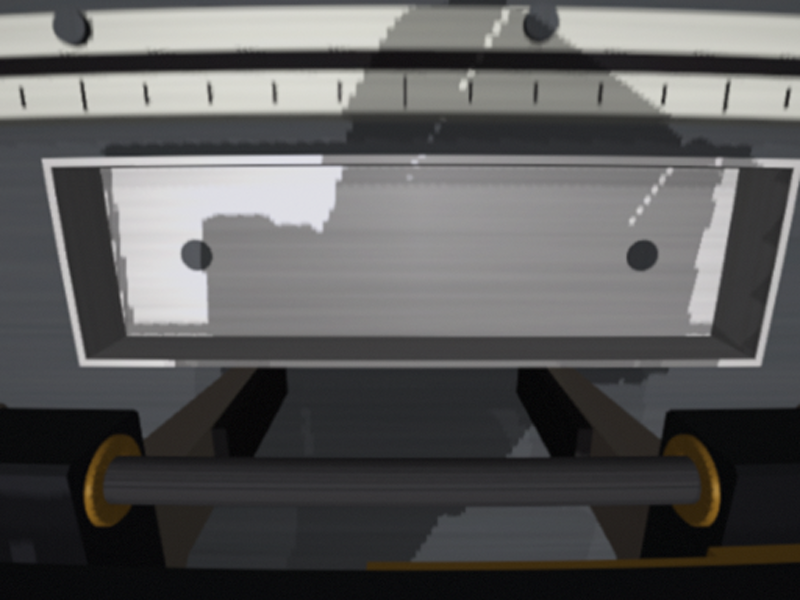

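The pan is now square against both fingers (rim rows 160 and 362), with a gap of about 13 mm to the fence (row ~118). Closing that slowly.

Emit:
move_arm(
  series=[
    {"dx": 4,"dy": 0,"dz": 0,"rx": 0,"ry": 0,"rz": 0,"hand": 1},
    {"dx": 7,"dy": 0,"dz": 0,"rx": 0,"ry": 0,"rz": 0,"hand": 1},
    {"dx": 10,"dy": 0,"dz": 0,"rx": 0,"ry": 0,"rz": 0,"hand": 1},
    {"dx": 12,"dy": 0,"dz": 0,"rx": 0,"ry": 0,"rz": 0,"hand": 1},
    {"dx": 13,"dy": 0,"dz": 0,"rx": 0,"ry": 0,"rz": 0,"hand": 1},
  ],
)

```text
time_s: 2.75
eef_pos: [0.5284, -0.1128, 0.0447]
tool_rot: [-0.0, 0.999, 0.051, -0.004]
contact_force: [-14.5, -2.5, 11.4]
opening: 1.0
```

```bash
python3 -c "
from h import *
plan((-.080,-.10),.044)
wrist('pics/w4.png')"
```

```text
t 2.75 F [-0.08193251 -0.09837762] z 0.04468827117112035 force [-14.49726366  -2.50394696  11.38590946] d [1.9 1.6 0.7] rv [-0.0009  0.0074  0.0013]
```

View pics/w4.png

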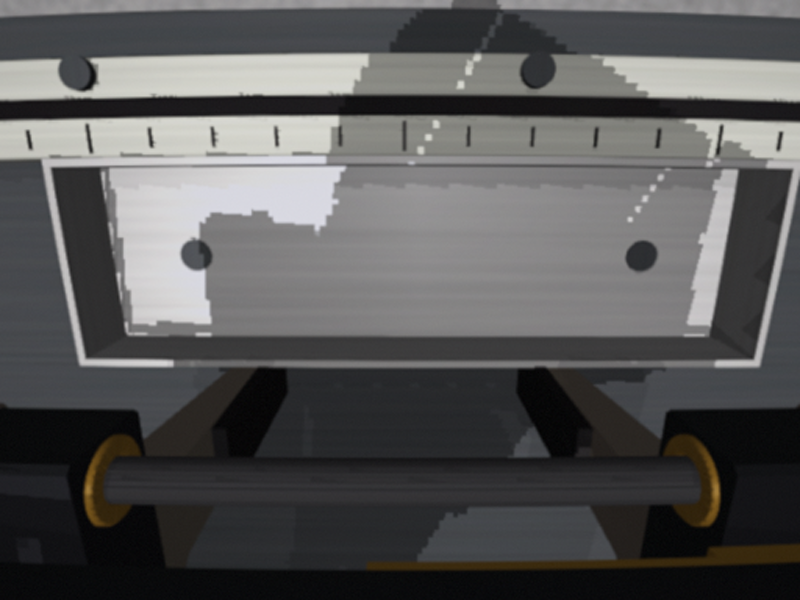

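```bash
python3 - <<'E'
from h import *
from rig import *
np.set_printoptions(precision=4,suppress=True)
print(get_obs()["qpos"])
s=pickle.load(open("wrist.pkl","rb"))
P=lambda l,z: toF(ray(s,[((a+.5)*.64-.5,(b+.5)*.64-.5) for a,b in l],z))
print("rim",P([(45,160),(797,160),(765,362),(82,362)],.058))
# top view: stop area
t=pickle.load(open("top.pkl","rb"))
print(proj(t,[np.r_[toW((-.035,.235)),.03]]),proj(t,[np.r_[toW((-.061,y)),.059] for y in (.23,.24,.25)]))
E
```

```text
[-0.4325  0.2878  1.8261 -0.0034  1.0347  1.0378]
rim [[-0.0036  0.0132]
 [-0.0032 -0.2231]
 [-0.0713 -0.2267]
 [-0.0716  0.0133]]
[[169.8699 184.3327]] [[170.2967 190.0527]
 [167.2055 190.4271]
 [164.1131 190.8016]]
```

Flush with about 14 N and rim edge along the fence at row 160. Next: back off, lift, close the fingers, and go round to the -y end.

Emit:
move_arm(
  series=[
    {"dx": -10,"dy": 0,"dz": 0,"rx": 0,"ry": 0,"rz": 0,"hand": 1},
    {"dx": -25,"dy": 0,"dz": -5,"rx": 0,"ry": 0,"rz": 0,"hand": 1},
    {"dx": -30,"dy": 5,"dz": -40,"rx": 0,"ry": 0,"rz": 0,"hand": 0.5},
    {"dx": -20,"dy": 35,"dz": -70,"rx": 0,"ry": 0,"rz": 0,"hand": 0},
    {"dx": 0,"dy": 70,"dz": -80,"rx": 0,"ry": 0,"rz": 0,"hand": 0},
  ],
  newtons=10,
)

```text
time_s: 3.22
eef_pos: [0.5365, -0.1814, 0.1285]
tool_rot: [0.001, 0.999, 0.052, -0.001]
contact_force: [1.7, -0.5, 1.3]
opening: 0.803
```

```bash
python3 -c "
from h import *
plan((-.042,-.275),.12)
wrist('pics/w5.png')"
```

```text
t 3.2167 F [-0.08084114 -0.16742565] z 0.12846007194325976 force [ 1.68909726 -0.48063649  1.32530394] d [ 38.5 107.7   8.5] rv [0.0016 0.0028 0.0031]
```

View pics/w5.png

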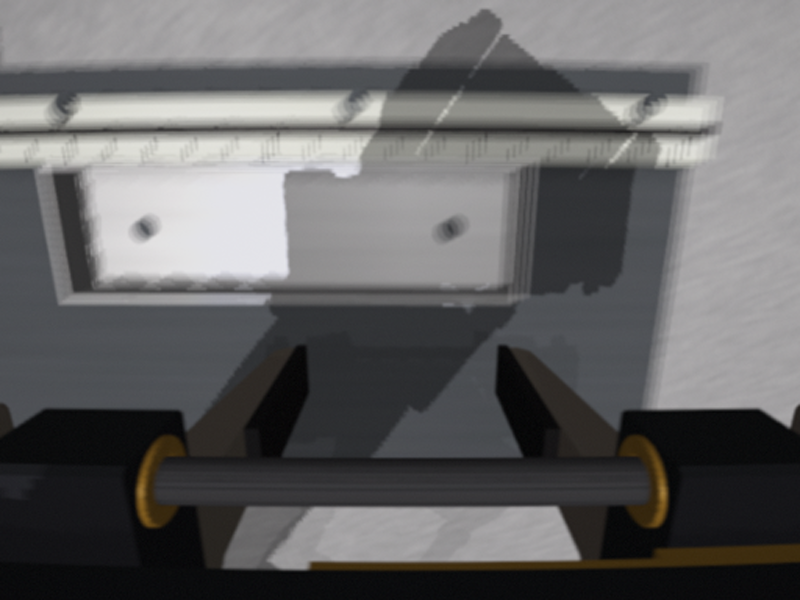

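The pan stayed flush: its rim runs (40..525,170) along the fence, and its end is at column ~525.

Emit:
move_arm(
  series=[
    {"dx": 8,"dy": 30,"dz": 0,"rx": 0,"ry": 0,"rz": 0,"hand": 0},
    {"dx": 16,"dy": 60,"dz": 0,"rx": 0,"ry": 0,"rz": 0,"hand": 0},
    {"dx": 26,"dy": 88,"dz": 0,"rx": 0,"ry": 0,"rz": 0,"hand": 0},
    {"dx": 36,"dy": 104,"dz": 0,"rx": 0,"ry": 0,"rz": 0,"hand": 0},
    {"dx": 39,"dy": 108,"dz": 0,"rx": 0,"ry": 0,"rz": 0,"hand": 0},
  ],
)

```text
time_s: 3.68
eef_pos: [0.5929, -0.296, 0.132]
tool_rot: [0.006, 0.999, 0.049, 0.004]
contact_force: [-0.7, 0.5, -0.5]
opening: 0.398
```

```bash
python3 -c "
from h import *
plan((-.042,-.275),.044)"
```

```text
t 3.6833 F [-0.0362438  -0.28712652] z 0.13200920421679124 force [-0.7095841   0.5133577  -0.52991619] d [ -6.4 -13.1  87.8] rv [ 0.0116 -0.0068 -0.0034]
```

Emit:
move_arm(
  series=[
    {"dx": -5,"dy": -4,"dz": 10,"rx": 0.01,"ry": -0.006,"rz": -0.003,"hand": 0},
    {"dx": -6,"dy": -6,"dz": 40,"rx": 0.01,"ry": -0.006,"rz": -0.003,"hand": 0},
    {"dx": -6,"dy": -6,"dz": 65,"rx": 0.01,"ry": -0.006,"rz": -0.003,"hand": 0},
    {"dx": -6,"dy": -6,"dz": 80,"rx": 0.01,"ry": -0.006,"rz": -0.003,"hand": 0},
    {"dx": -6,"dy": -6,"dz": 87,"rx": 0.01,"ry": -0.006,"rz": -0.003,"hand": 0},
  ],
)

```text
time_s: 4.1
eef_pos: [0.5847, -0.289, 0.0411]
tool_rot: [-0.001, 0.999, 0.051, -0.002]
contact_force: [-1.3, -0.1, 1.2]
opening: 0.036
```

```bash
python3 -c "
from h import *
plan((-.042,-.255),.044)
wrist('pics/w6.png')"
```

```text
t 4.1 F [-0.04372704 -0.27927358] z 0.04110347911772167 force [-1.33287361 -0.13006032  1.20377815] d [  1.7 -24.3  -2.8] rv [-0.0029  0.0038  0.0004]
```

View pics/w6.png

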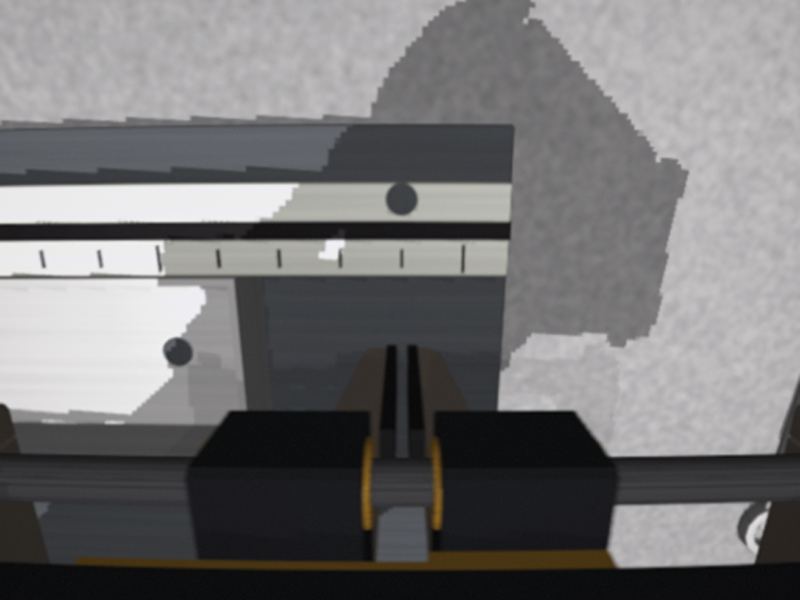

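Fingers are closed behind the pan end (pan end at column ~260, finger at ~370–440, clear of the fence). Pushing along.

Emit:
move_arm(
  series=[
    {"dx": 0,"dy": -12,"dz": -3,"rx": 0,"ry": 0.003,"rz": 0,"hand": 0},
    {"dx": 0,"dy": -26,"dz": -3,"rx": 0,"ry": 0.003,"rz": 0,"hand": 0},
    {"dx": 1,"dy": -38,"dz": -3,"rx": 0,"ry": 0.003,"rz": 0,"hand": 0},
    {"dx": 2,"dy": -50,"dz": -3,"rx": 0,"ry": 0.003,"rz": 0,"hand": 0},
    {"dx": 3,"dy": -62,"dz": -3,"rx": 0,"ry": 0.003,"rz": 0,"hand": 0},
  ],
)

```text
time_s: 4.57
eef_pos: [0.5818, -0.2272, 0.0456]
tool_rot: [0.0, 0.999, 0.051, -0.0]
contact_force: [-2.8, -4.2, 1.3]
opening: 0.001
```

```bash
python3 -c "
from h import *
plan((-.040,-.14),.044)
wrist('pics/w7.png')"
```

```text
t 4.5667 F [-0.04031593 -0.21754638] z 0.04555809484487543 force [-2.76929719 -4.19652226  1.33023908] d [  0.4 -77.5   1.5] rv [0.0002 0.0001 0.0011]
```

View pics/w7.png

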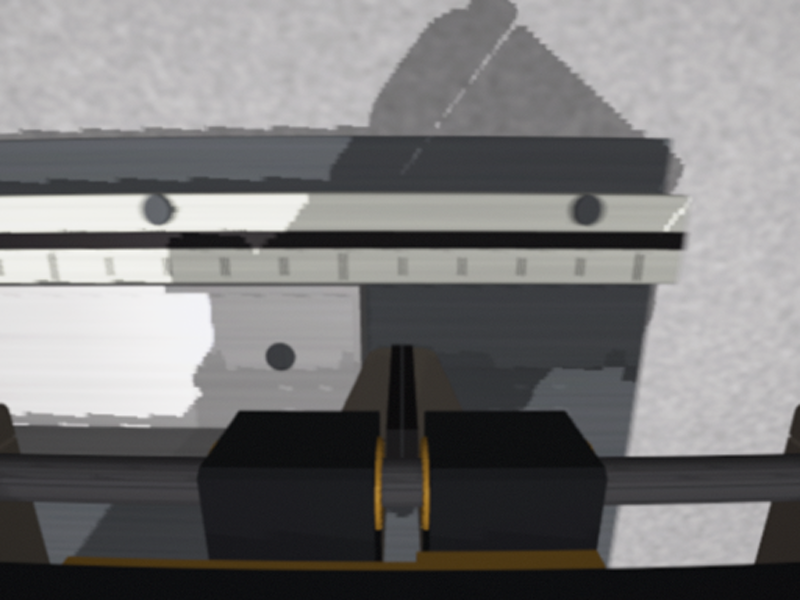

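Contact with the pan end (column 362); the pan is still along the fence.

Emit:
move_arm(
  series=[
    {"dx": 0,"dy": -14,"dz": 1,"rx": 0,"ry": 0,"rz": 0,"hand": 0},
    {"dx": 0,"dy": -28,"dz": 1,"rx": 0,"ry": 0,"rz": 0,"hand": 0},
    {"dx": 1,"dy": -42,"dz": 1,"rx": 0,"ry": 0,"rz": 0,"hand": 0},
    {"dx": 1,"dy": -56,"dz": 1,"rx": 0,"ry": 0,"rz": 0,"hand": 0},
    {"dx": 2,"dy": -70,"dz": 1,"rx": 0,"ry": 0,"rz": 0,"hand": 0},
  ],
)

```text
time_s: 5.03
eef_pos: [0.5764, -0.1541, 0.0447]
tool_rot: [-0.001, 0.999, 0.052, -0.0]
contact_force: [-3.1, -4.2, 1.3]
opening: 0.003
```

```bash
python3 -c "
from h import *
plan((-.038,-.08),.044)
wrist('pics/w8.png')"
```

```text
t 5.0333 F [-0.03831404 -0.14431346] z 0.04474925775324495 force [-3.08957067 -4.15521262  1.3216012 ] d [  0.4 -64.3   0.9] rv [-0.0016  0.0004  0.0021]
```

View pics/w8.png

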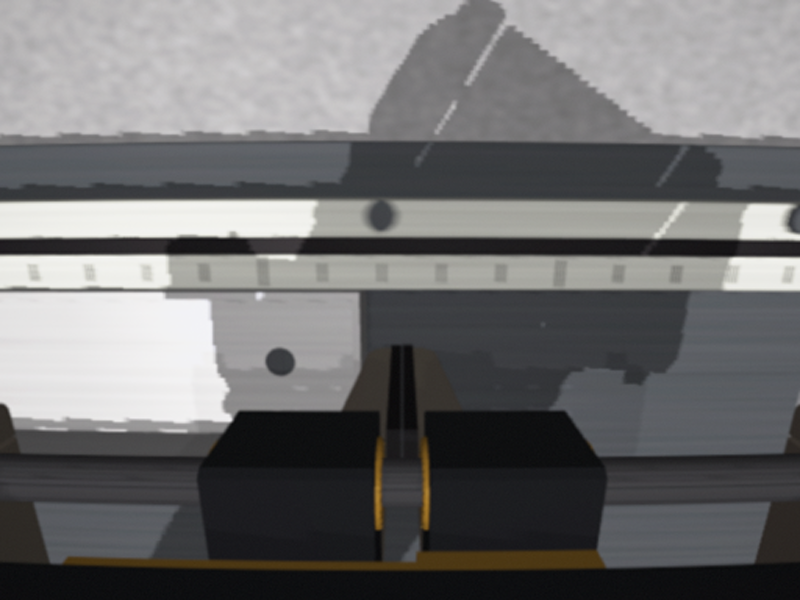

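Still flush. Going on to about y = -0.08.

Emit:
move_arm(
  series=[
    {"dx": 0,"dy": -14,"dz": 1,"rx": 0,"ry": 0,"rz": 0,"hand": 0},
    {"dx": 0,"dy": -28,"dz": 1,"rx": 0,"ry": 0,"rz": 0,"hand": 0},
    {"dx": 1,"dy": -42,"dz": 1,"rx": 0,"ry": 0,"rz": 0,"hand": 0},
    {"dx": 1,"dy": -54,"dz": 1,"rx": 0,"ry": 0,"rz": 0,"hand": 0},
    {"dx": 2,"dy": -64,"dz": 1,"rx": 0,"ry": 0,"rz": 0,"hand": 0},
  ],
)

```text
time_s: 5.5
eef_pos: [0.5711, -0.0861, 0.0436]
tool_rot: [-0.002, 0.999, 0.052, -0.001]
contact_force: [-2.0, -3.7, 1.4]
opening: 0.007
```

```bash
python3 -c "
from h import *
from rig import *
plan((-.038,-.02),.044)
wrist('pics/w9.png')
for n in ('scene','top'):
  s=snapshot(n);pickle.dump(s,open(n+'2.pkl','wb'))
  c=s['color'][90:290,180:360] if n=='scene' else s['color'][130:250,135:355]
  cv2.imwrite('pics/%s2.png'%n,cv2.resize(c[:,:,::-1],None,fx=3,fy=3,interpolation=cv2.INTER_CUBIC))
"
```

```text
t 5.5 F [-0.03675327 -0.07610539] z 0.04363063239695841 force [-1.99306114 -3.73345315  1.42239296] d [ -1.  -56.1  -0.1] rv [-0.0043  0.0015  0.0038]
```

View pics/w9.png

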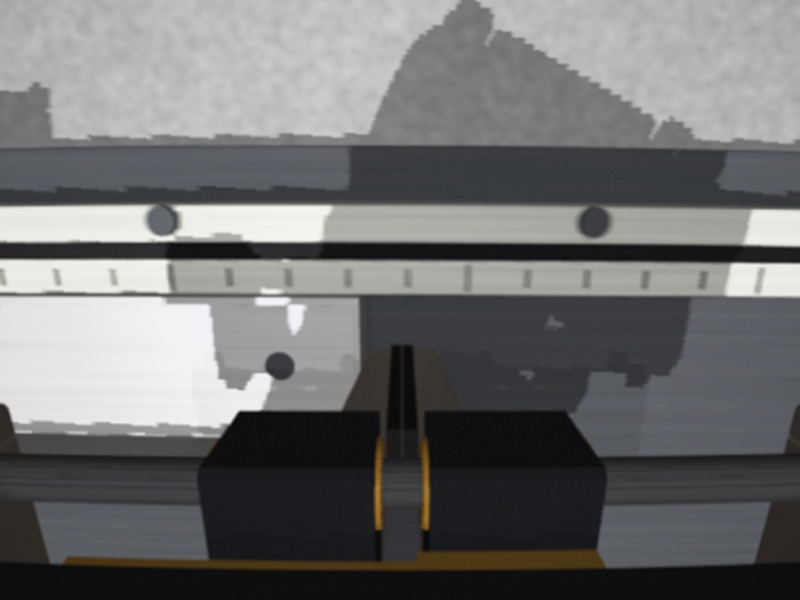

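View pics/scene2.png

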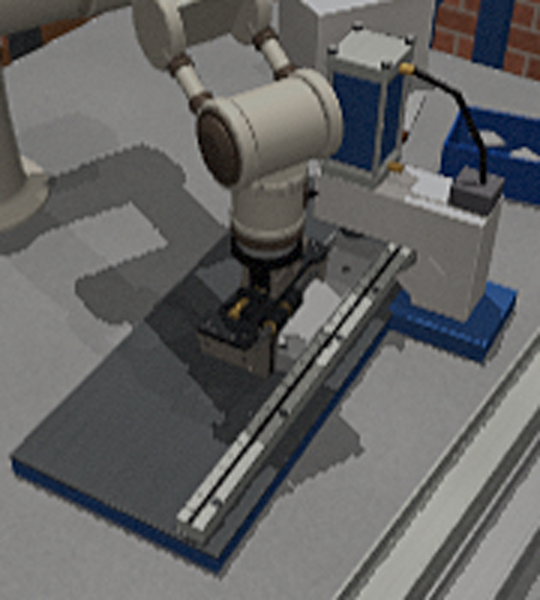

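View pics/top2.png

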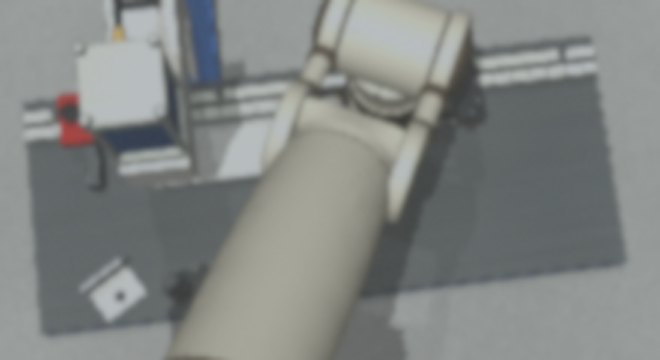

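The top view shows the left wrist fork at (270,150) nearing the punch frame (col ~195), so I'll check clearance from depth before the last 55 mm.

```bash
python3 - <<'E'
from h import *
np.set_printoptions(precision=3,suppress=True)
for nm in ("top2","scene2"):
    s=pickle.load(open(nm+".pkl","rb"))
    v,u=np.mgrid[0:384,0:512]; K=np.array([[s["fx"],0,s["cx"]],[0,s["fy"],s["cy"]],[0,0,1]])
    n=cv2.undistortPoints(np.c_[u.ravel(),v.ravel()].astype(float).reshape(-1,1,2),K,np.array(s["dist_coeffs"])).reshape(-1,2)
    d=s["depth"].ravel(); X=(np.c_[n,np.ones(len(n))]*d[:,None]-s["t"])@s["R"]
    f=toF(X); z=X[:,2]; ok=d>0
    print(nm)
    for z0 in np.arange(.1,.55,.05):
        m=ok&(z>z0)&(z<z0+.05)&(f[:,0]>-.16)&(f[:,0]<.12)
        a=m&(f[:,1]>-.25)&(f[:,1]<.06); b=m&(f[:,1]>.06)&(f[:,1]<.3)
        g=lambda k:(k.sum(),np.percentile(f[k,1],[1,99]) if k.sum()>5 else None,np.percentile(f[k,0],[1,99]) if k.sum()>5 else None)
        print(z0.round(2),"arm",g(a),"punch",g(b))
E
```

```text
top2
0.1 arm (np.int64(35), array([-0.166, -0.015]), array([-0.069, -0.018])) punch (np.int64(150), array([0.123, 0.191]), array([-0.085,  0.115]))
0.15 arm (np.int64(215), array([-0.17 , -0.011]), array([-0.069, -0.011])) punch (np.int64(646), array([0.123, 0.195]), array([-0.084,  0.118]))
0.2 arm (np.int64(79), array([-0.096, -0.036]), array([-0.076, -0.024])) punch (np.int64(322), array([0.124, 0.193]), array([-0.075,  0.119]))
0.25 arm (np.int64(105), array([-0.096, -0.04 ]), array([-0.075, -0.042])) punch (np.int64(177), array([0.124, 0.195]), array([-0.075,  0.104]))
0.3 arm (np.int64(55), array([-0.101, -0.023]), array([-0.083, -0.054])) punch (np.int64(950), array([0.123, 0.197]), array([-0.076,  0.061]))
0.35 arm (np.int64(1579), array([-0.14 , -0.008]), array([-0.108,  0.011])) punch (np.int64(0), None, None)
0.4 arm (np.int64(223), array([-0.128,  0.041]), array([-0.157, -0.004])) punch (np.int64(0), None, None)
0.45 arm (np.int64(785), array([-0.083,  0.035]), array([-0.16 , -0.098])) punch (np.int64(0), None, None)
0.5 arm (np.int64(0), None, None) punch (np.int64(0), N
[... 426 characters left out ...]
array([-0.062,  0.119]))
0.25 arm (np.int64(348), array([-0.113, -0.055]), array([-0.066,  0.004])) punch (np.int64(331), array([0.125, 0.194]), array([-0.064,  0.106]))
0.3 arm (np.int64(369), array([-0.144, -0.046]), array([-0.075,  0.022])) punch (np.int64(546), array([0.121, 0.195]), array([-0.072,  0.071]))
0.35 arm (np.int64(1323), array([-0.144,  0.011]), array([-0.153,  0.023])) punch (np.int64(0), None, None)
0.4 arm (np.int64(633), array([-0.123,  0.014]), array([-0.158, -0.007])) punch (np.int64(0), None, None)
0.45 arm (np.int64(536), array([-0.084,  0.023]), array([-0.159, -0.095])) punch (np.int64(0), None, None)
0.5 arm (np.int64(0), None, None) punch (np.int64(0), None, None)
```

There is ample clearance (arm below z 0.35 reaches y 0.018, and the punch starts at 0.122). Continuing more slowly.

Emit:
move_arm(
  series=[
    {"dx": 0,"dy": -7,"dz": 0,"rx": -0.004,"ry": 0.001,"rz": 0.004,"hand": 0},
    {"dx": 0,"dy": -14,"dz": 0,"rx": -0.004,"ry": 0.001,"rz": 0.004,"hand": 0},
    {"dx": 0,"dy": -20,"dz": 0,"rx": -0.004,"ry": 0.001,"rz": 0.004,"hand": 0},
    {"dx": 0,"dy": -25,"dz": 0,"rx": -0.004,"ry": 0.001,"rz": 0.004,"hand": 0},
    {"dx": 0,"dy": -29,"dz": 0,"rx": -0.004,"ry": 0.001,"rz": 0.004,"hand": 0},
  ],
)

```text
time_s: 6.07
eef_pos: [0.5682, -0.056, 0.0433]
tool_rot: [-0.001, 0.999, 0.051, -0.0]
contact_force: [-0.2, -2.4, 0.9]
opening: 0.004
```

Emit:
move_arm(
  series=[
    {"dx": 0,"dy": -1.5,"dz": 0,"rx": 0,"ry": 0,"rz": 0,"hand": 0},
    {"dx": 0,"dy": -3,"dz": 0,"rx": 0,"ry": 0,"rz": 0,"hand": 0},
    {"dx": 0,"dy": -4,"dz": 0,"rx": 0,"ry": 0,"rz": 0,"hand": 0},
    {"dx": 0,"dy": -5,"dz": 0,"rx": 0,"ry": 0,"rz": 0,"hand": 0},
    {"dx": 0,"dy": -6,"dz": 0,"rx": 0,"ry": 0,"rz": 0,"hand": 0},
  ],
)

```text
time_s: 6.48
eef_pos: [0.5676, -0.0501, 0.0433]
tool_rot: [-0.001, 0.999, 0.05, -0.0]
contact_force: [0.9, -1.6, 0.0]
opening: 0.006
```

```bash
python3 -c "
from h import *
plan((-.038,-.02),.044)"
```

```text
t 6.4833 F [-0.0366151  -0.03993991] z 0.04326365437720414 force [ 0.86947184 -1.64274973  0.01154043] d [ -1.4 -19.9  -0.7] rv [-0.0024 -0.      0.    ]
```

Emit:
move_arm(
  series=[
    {"dx": 0,"dy": -1,"dz": 0,"rx": 0,"ry": 0,"rz": 0,"hand": 0},
    {"dx": 0,"dy": -2,"dz": 0,"rx": 0,"ry": 0,"rz": 0,"hand": 0},
    {"dx": 0,"dy": -3,"dz": 0,"rx": 0,"ry": 0,"rz": 0,"hand": 0},
    {"dx": 0,"dy": -4,"dz": 0,"rx": 0,"ry": 0,"rz": 0,"hand": 0},
    {"dx": 0,"dy": -5,"dz": 0,"rx": 0,"ry": 0,"rz": 0,"hand": 0},
  ],
)

```text
time_s: 6.9
eef_pos: [0.5671, -0.0451, 0.0433]
tool_rot: [-0.001, 0.999, 0.051, -0.0]
contact_force: [-0.5, -2.2, 0.2]
opening: 0.006
```

```bash
python3 -c "
from h import *
plan((-.038,-.02),.044)"
```

```text
t 6.9 F [-0.03661786 -0.03484265] z 0.0432703455699547 force [-0.506667   -2.15497423  0.24035032] d [ -1.4 -14.8  -0.7] rv [-0.0024 -0.      0.0001]
```

Emit:
move_arm(
  series=[
    {"dx": 0,"dy": -0.8,"dz": 0,"rx": 0,"ry": 0,"rz": 0,"hand": 0},
    {"dx": 0,"dy": -1.6,"dz": 0,"rx": 0,"ry": 0,"rz": 0,"hand": 0},
    {"dx": 0,"dy": -2.4,"dz": 0,"rx": 0,"ry": 0,"rz": 0,"hand": 0},
    {"dx": 0,"dy": -3.2,"dz": 0,"rx": 0,"ry": 0,"rz": 0,"hand": 0},
    {"dx": 0,"dy": -4,"dz": 0,"rx": 0,"ry": 0,"rz": 0,"hand": 0},
  ],
)

```text
time_s: 7.32
eef_pos: [0.5667, -0.041, 0.0433]
tool_rot: [-0.001, 0.999, 0.05, -0.0]
contact_force: [-0.3, -2.1, 0.1]
opening: 0.003
```

```bash
python3 -c "
from h import *
plan((-.038,-.02),.044)"
```

```text
t 7.3167 F [-0.03661495 -0.03078861] z 0.043278628928260184 force [-0.30615737 -2.12386392  0.14981127] d [ -1.4 -10.8  -0.7] rv [-0.0024 -0.      0.    ]
```

Emit:
move_arm(
  series=[
    {"dx": 0,"dy": -0.7,"dz": 0,"rx": 0,"ry": 0,"rz": 0,"hand": 0},
    {"dx": 0,"dy": -1.4,"dz": 0,"rx": 0,"ry": 0,"rz": 0,"hand": 0},
    {"dx": 0,"dy": -2.1,"dz": 0,"rx": 0,"ry": 0,"rz": 0,"hand": 0},
    {"dx": 0,"dy": -2.8,"dz": 0,"rx": 0,"ry": 0,"rz": 0,"hand": 0},
    {"dx": 0,"dy": -3.5,"dz": 0,"rx": 0,"ry": 0,"rz": 0,"hand": 0},
  ],
)

```text
time_s: 7.73
eef_pos: [0.5663, -0.0375, 0.0432]
tool_rot: [-0.001, 0.999, 0.05, -0.0]
contact_force: [-0.2, -1.9, -0.7]
opening: 0.006
```

```bash
python3 -c "
from h import *
from rig import *
plan((-.038,-.02),.044)
s=snapshot('top');pickle.dump(s,open('top3.pkl','wb'))
cv2.imwrite('pics/top3.png',cv2.resize(s['color'][150:230,135:255,::-1],None,fx=6,fy=6,interpolation=cv2.INTER_CUBIC))
s=pickle.load(open('top.pkl','rb'))
cv2.imwrite('pics/top3a.png',cv2.resize(s['color'][150:230,135:255,::-1],None,fx=6,fy=6,interpolation=cv2.INTER_CUBIC))
"
```

```text
t 7.7333 F [-0.03665845 -0.02719811] z 0.04324747063678511 force [-0.19752403 -1.91696272 -0.69526059] d [-1.3 -7.2 -0.7] rv [-0.0025  0.0001  0.    ]
```

View pics/top3.png

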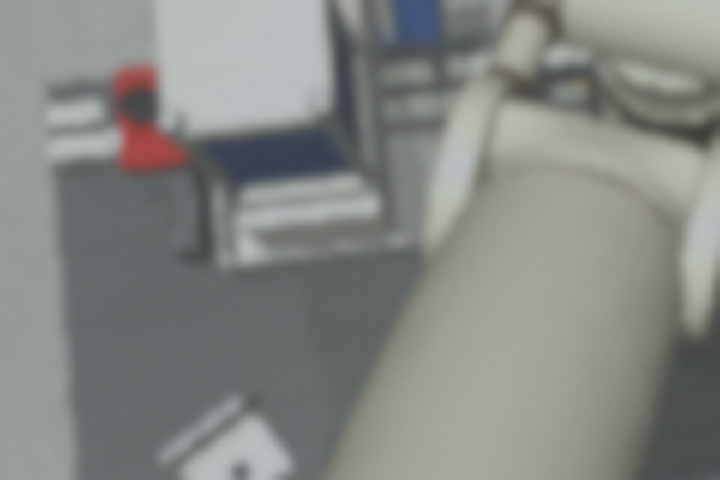

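View pics/top3a.png

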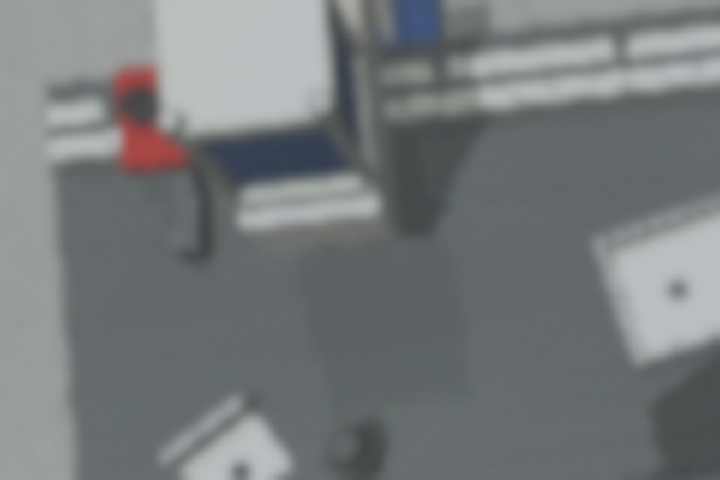

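The leading end of the pan (left rim at column ~210–220) now almost reaches the dark stop plate (cols ~180–205), a few mm off. The stop carriage has not moved. Creeping on.

Emit:
move_arm(
  series=[
    {"dx": 0,"dy": -0.5,"dz": 0,"rx": 0,"ry": 0,"rz": 0,"hand": 0},
    {"dx": 0,"dy": -1,"dz": 0,"rx": 0,"ry": 0,"rz": 0,"hand": 0},
    {"dx": 0,"dy": -1.5,"dz": 0,"rx": 0,"ry": 0,"rz": 0,"hand": 0},
    {"dx": 0,"dy": -2,"dz": 0,"rx": 0,"ry": 0,"rz": 0,"hand": 0},
    {"dx": 0,"dy": -2.5,"dz": 0,"rx": 0,"ry": 0,"rz": 0,"hand": 0},
  ],
)

```text
time_s: 8.2
eef_pos: [0.566, -0.0348, 0.0432]
tool_rot: [-0.001, 0.999, 0.051, -0.0]
contact_force: [-0.2, -2.1, 1.1]
opening: 0.007
```

```bash
python3 -c "
from h import *
plan((-.038,-.02),.044)"
```

```text
t 8.2 F [-0.03666754 -0.02451993] z 0.04324384389940389 force [-0.21445394 -2.11198767  1.13862514] d [-1.3 -4.5 -0.7] rv [-0.0025  0.0001  0.0001]
```

Emit:
move_arm(
  series=[
    {"dx": 0,"dy": -0.5,"dz": 0,"rx": 0,"ry": 0,"rz": 0,"hand": 0},
    {"dx": 0,"dy": -1,"dz": 0,"rx": 0,"ry": 0,"rz": 0,"hand": 0},
    {"dx": 0,"dy": -1.5,"dz": 0,"rx": 0,"ry": 0,"rz": 0,"hand": 0},
    {"dx": 0,"dy": -2,"dz": 0,"rx": 0,"ry": 0,"rz": 0,"hand": 0},
    {"dx": 0,"dy": -2.5,"dz": 0,"rx": 0,"ry": 0,"rz": 0,"hand": 0},
  ],
)

```text
time_s: 8.62
eef_pos: [0.5658, -0.0323, 0.0433]
tool_rot: [-0.001, 0.999, 0.05, -0.0]
contact_force: [-0.5, -1.5, 0.3]
opening: 0.0
```

```bash
python3 -c "
from h import *
plan((-.038,-.02),.044)"
```

```text
t 8.6167 F [-0.03663118 -0.02199019] z 0.04326657626760578 force [-0.50263591 -1.50882848  0.25273602] d [-1.4 -2.  -0.7] rv [-0.0026  0.      0.    ]
```

Emit:
move_arm(
  series=[
    {"dx": 0,"dy": -0.5,"dz": 0,"rx": 0,"ry": 0,"rz": 0,"hand": 0},
    {"dx": 0,"dy": -1,"dz": 0,"rx": 0,"ry": 0,"rz": 0,"hand": 0},
    {"dx": 0,"dy": -1.5,"dz": 0,"rx": 0,"ry": 0,"rz": 0,"hand": 0},
    {"dx": 0,"dy": -2,"dz": 0,"rx": 0,"ry": 0,"rz": 0,"hand": 0},
    {"dx": 0,"dy": -2.5,"dz": 0,"rx": 0,"ry": 0,"rz": 0,"hand": 0},
  ],
)

```text
time_s: 9.03
eef_pos: [0.5655, -0.0297, 0.0433]
tool_rot: [-0.001, 0.999, 0.051, -0.0]
contact_force: [-0.4, -1.2, 0.7]
opening: 0.008
```

```bash
python3 -c "
from h import *
from rig import *
plan((-.038,-.02),.044)
wrist('pics/w10.png')
s=snapshot('top');pickle.dump(s,open('top4.pkl','wb'))
cv2.imwrite('pics/top4.png',cv2.resize(s['color'][150:230,135:255,::-1],None,fx=6,fy=6,interpolation=cv2.INTER_CUBIC))
"
```

```text
t 9.0333 F [-0.03664503 -0.0194225 ] z 0.04328487874094414 force [-0.37002468 -1.15451673  0.66783054] d [-1.4  0.6 -0.7] rv [-0.0025  0.      0.0001]
```

View pics/top4.png

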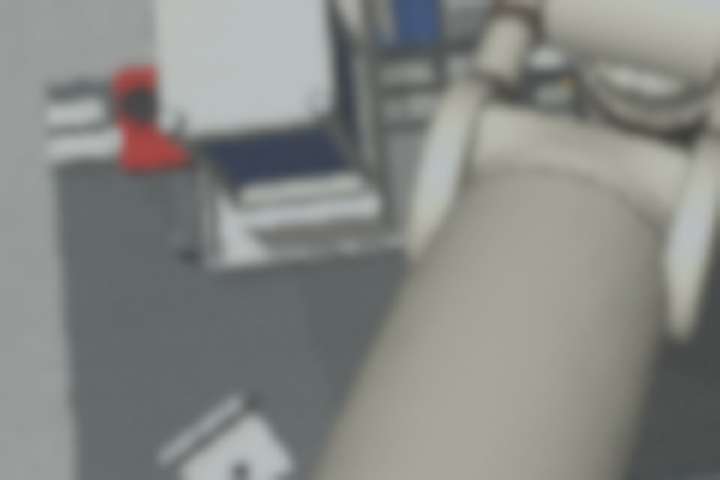

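View pics/w10.png

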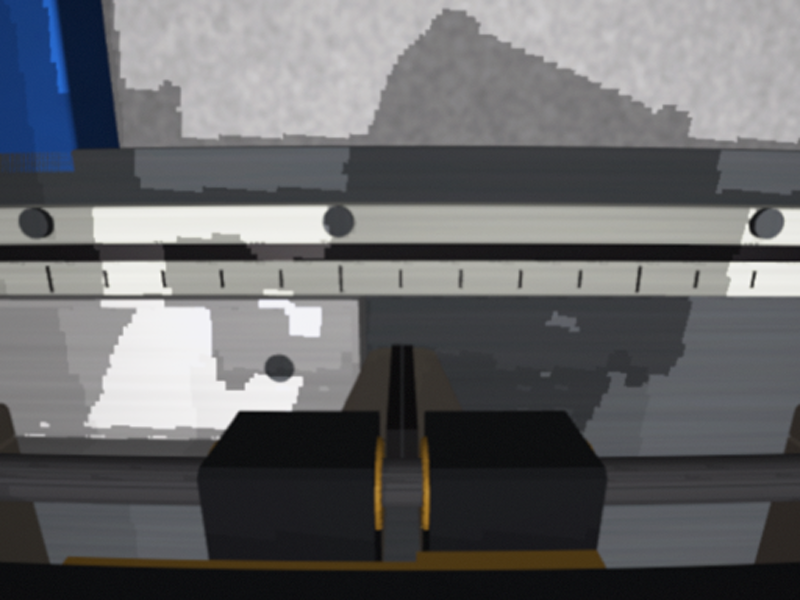

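The pan's leading corner is at (205,268) and the stop plate just left of it at ~(190,255). It is still not in contact (force ~1–2 N, pushing only).

Emit:
move_arm(
  series=[
    {"dx": 0,"dy": -0.5,"dz": 0,"rx": 0,"ry": 0,"rz": 0,"hand": 0},
    {"dx": 0,"dy": -1,"dz": 0,"rx": 0,"ry": 0,"rz": 0,"hand": 0},
    {"dx": 0,"dy": -1.5,"dz": 0,"rx": 0,"ry": 0,"rz": 0,"hand": 0},
    {"dx": 0,"dy": -2,"dz": 0,"rx": 0,"ry": 0,"rz": 0,"hand": 0},
    {"dx": 0,"dy": -2.5,"dz": 0,"rx": 0,"ry": 0,"rz": 0,"hand": 0},
  ],
)

```text
time_s: 9.55
eef_pos: [0.5652, -0.0271, 0.0433]
tool_rot: [-0.001, 0.999, 0.051, -0.0]
contact_force: [-0.6, -2.0, -0.2]
opening: 0.003
```

```bash
python3 -c "
from h import *
plan((-.038,-.02),.044)"
```

```text
t 9.55 F [-0.03668262 -0.01681042] z 0.04327043210500402 force [-0.5783336  -2.01388605 -0.15104649] d [-1.3  3.2 -0.7] rv [-0.0026  0.0001  0.0002]
```

Emit:
move_arm(
  series=[
    {"dx": 0,"dy": -0.5,"dz": 0,"rx": 0,"ry": 0,"rz": 0,"hand": 0},
    {"dx": 0,"dy": -1,"dz": 0,"rx": 0,"ry": 0,"rz": 0,"hand": 0},
    {"dx": 0,"dy": -1.5,"dz": 0,"rx": 0,"ry": 0,"rz": 0,"hand": 0},
    {"dx": 0,"dy": -2,"dz": 0,"rx": 0,"ry": 0,"rz": 0,"hand": 0},
    {"dx": 0,"dy": -2.5,"dz": 0,"rx": 0,"ry": 0,"rz": 0,"hand": 0},
  ],
)

```text
time_s: 9.97
eef_pos: [0.5653, -0.0267, 0.0434]
tool_rot: [0.001, 0.999, 0.051, 0.0]
contact_force: [0.3, -11.6, -1.5]
opening: -0.0
```

```bash
python3 -c "
from h import *
plan((-.038,-.02),.044)"
```

```text
t 9.9667 F [-0.03655196 -0.01643045] z 0.04342872448423575 force [  0.31180693 -11.62952593  -1.48361359] d [-1.5  3.6 -0.6] rv [ 0.0013 -0.0002  0.0007]
```

Contact with the stop at ~11.6 N, well under 45 N. Backing straight away and looking.

Emit:
move_arm(
  series=[
    {"dx": 0,"dy": 3,"dz": 0,"rx": 0,"ry": 0,"rz": 0,"hand": 0},
    {"dx": 0,"dy": 10,"dz": 0,"rx": 0,"ry": 0,"rz": 0,"hand": 0},
    {"dx": -10,"dy": 25,"dz": 0,"rx": 0,"ry": 0,"rz": 0,"hand": 0},
    {"dx": -25,"dy": 40,"dz": -25,"rx": 0,"ry": 0,"rz": 0,"hand": 0},
    {"dx": -45,"dy": 50,"dz": -60,"rx": 0,"ry": 0,"rz": 0,"hand": 0},
  ],
)

```text
time_s: 10.38
eef_pos: [0.5229, -0.0807, 0.1008]
tool_rot: [-0.001, 0.999, 0.051, -0.003]
contact_force: [1.1, 0.1, 0.6]
opening: 0.004
```

```bash
python3 -c "
from h import *
from rig import *
plan((-.11,.03),.044)
wrist('pics/w11.png')
s=snapshot('top');pickle.dump(s,open('top5.pkl','wb'))
cv2.imwrite('pics/top5.png',cv2.resize(s['color'][150:230,135:255,::-1],None,fx=6,fy=6,interpolation=cv2.INTER_CUBIC))
"
```

```text
t 10.3833 F [-0.08415277 -0.06587393] z 0.10084949405068633 force [1.10658078 0.10150303 0.62422596] d [-25.4 -95.7  57.3] rv [-0.0028  0.006   0.0007]
```

View pics/top5.png

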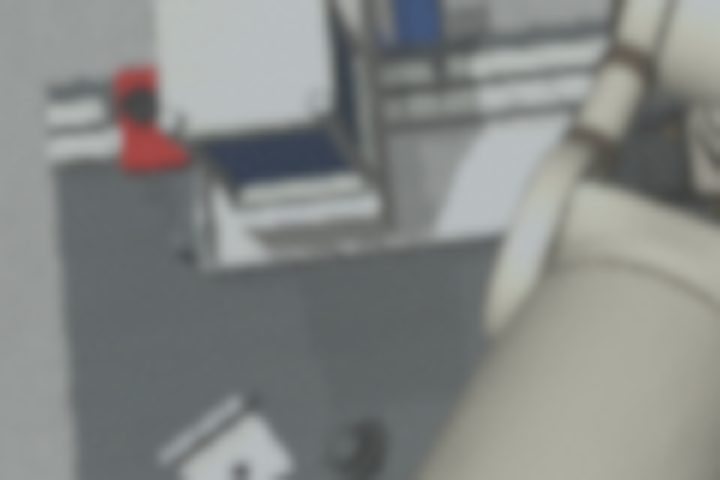

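View pics/w11.png

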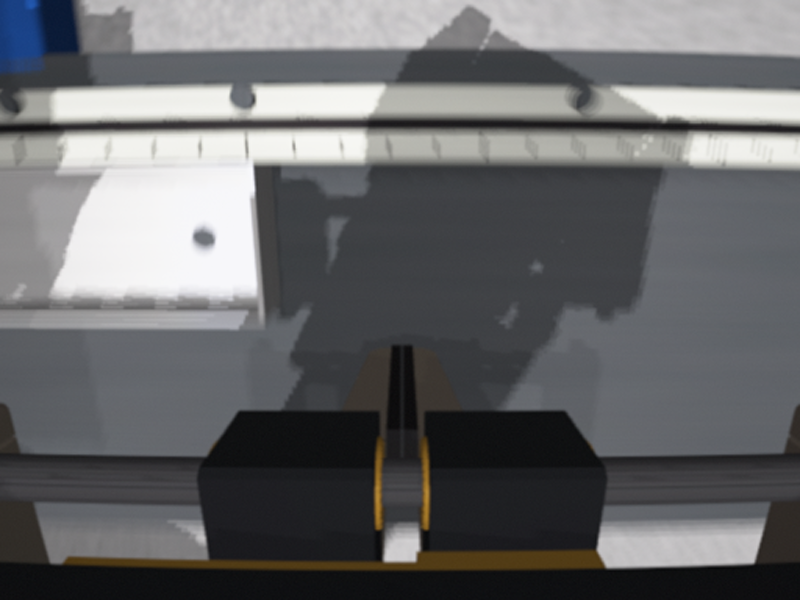

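Pan end sits against the stop in the top view, carriage unmoved. I'll take a still view from higher to check the fence gap.

Emit:
move_arm(
  series=[
    {"dx": -10,"dy": -10,"dz": -10,"rx": 0,"ry": 0,"rz": 0,"hand": 0},
    {"dx": -20,"dy": -25,"dz": -20,"rx": 0,"ry": 0,"rz": 0,"hand": 0},
    {"dx": -25,"dy": -40,"dz": -30,"rx": 0,"ry": 0,"rz": 0,"hand": 0},
    {"dx": -28,"dy": -55,"dz": -30,"rx": 0,"ry": 0,"rz": 0,"hand": 0},
    {"dx": -28,"dy": -60,"dz": -30,"rx": 0,"ry": 0,"rz": 0,"hand": 0},
  ],
)

```text
time_s: 10.9
eef_pos: [0.4929, -0.0246, 0.1384]
tool_rot: [0.002, 0.999, 0.05, 0.004]
contact_force: [0.3, 0.0, -0.3]
opening: 0.005
```

Emit:
move_arm(
  series=[
    {"dx": 0,"dy": 0,"dz": 0,"rx": 0,"ry": 0,"rz": 0,"hand": 0},
    {"dx": 0,"dy": 0,"dz": 0,"rx": 0,"ry": 0,"rz": 0,"hand": 0},
    {"dx": 0,"dy": 0,"dz": 0,"rx": 0,"ry": 0,"rz": 0,"hand": 0},
    {"dx": 0,"dy": 0,"dz": 0,"rx": 0,"ry": 0,"rz": 0,"hand": 0},
    {"dx": 0,"dy": 0,"dz": 0,"rx": 0,"ry": 0,"rz": 0,"hand": 0},
  ],
)

```text
time_s: 11.32
eef_pos: [0.493, -0.025, 0.1381]
tool_rot: [0.002, 0.999, 0.05, 0.004]
contact_force: [0.1, -1.3, -0.2]
opening: 0.006
```

```bash
python3 -c "
from h import *
from rig import *
plan((-.11,0),.044)
wrist('pics/w12.png')
s=snapshot('scene');pickle.dump(s,open('scene5.pkl','wb'))
cv2.imwrite('pics/scene5.png',cv2.resize(s['color'][140:260,240:360,::-1],None,fx=5,fy=5,interpolation=cv2.INTER_CUBIC))
"
```

```text
t 11.3167 F [-0.108258  -0.0074715] z 0.13810900503082546 force [ 0.14510639 -1.2863223  -0.24377303] d [-2.5 -7.8 94.1] rv [ 0.0034 -0.0077 -0.0009]
```

View pics/w12.png

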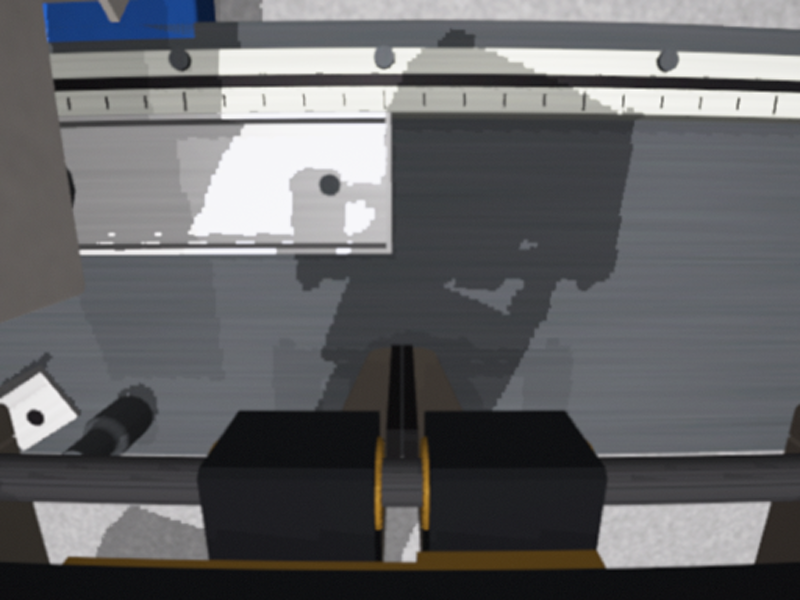

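View pics/scene5.png

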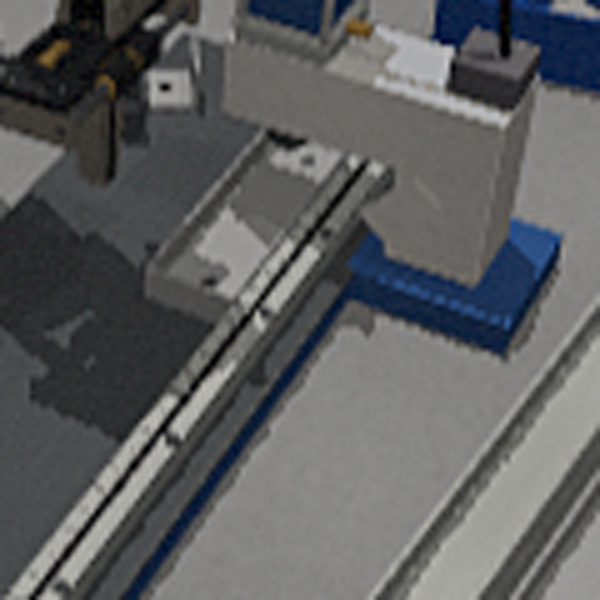

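The pan lies along the fence (right end at column 390, rows 115–253). I'll zoom on the fence joint to look for a gap.

```bash
python3 - <<'E'
from h import *
s=pickle.load(open("wrist.pkl","rb"))
cv2.imwrite("pics/z.png",cv2.resize(s["color"][45:95,35:275,::-1],(792,330),interpolation=cv2.INTER_NEAREST))
np.set_printoptions(precision=4,suppress=True)
g=s["color"].astype(int).sum(2)//3
for u in (60,90,120,150,180,210,235,242): print(u,g[66:80,u],g[150:166,u])
P=lambda l,z: toF(ray(s,[((a+.5)*.64-.5,(b+.5)*.64-.5) for a,b in l],z))
print("near rim",P([(85,253),(388,252)],.058),"fence top edge",P([(70,122),(600,116)],.054))
E
```

```text
60 [154 153 152 149 147 147 147 138 135 138 131  92  63  59] [139 140 140 139 138 129  91  72  71 129 220 234 218 137  91  93]
90 [155 154 151 148 148 149 143 135 139 138 113  73  59  68] [145 144 143 143 156 167 107  71  92 163 233 237 216 134  91  94]
120 [167 163 161 156 155 161 156 162 168 156 100  64  59  77] [158 146 146 148 164 164 103  76 121 207 245 243 205 124  92  93]
150 [240 239 239 239 240 238 237 245 246 232 134  73  72 101] [190 171 171 172 177 157 100  83 134 220 247 242 199 121  92  95]
180 [239 239 239 239 238 236 241 247 246 208 114  76 110 197] [193 176 177 183 197 172 106  81 102 144 167 160 131 101  94  94]
210 [238 239 239 239 235 228 239 248 246 186  99  77 122 214] [185 185 186 185 178 140  95  83 106 152 173 160 113  67  56  59]
235 [238 239 240 236 210 212 240 249 246 169  88  77 125 222] [190 189 190 191 182 143  93  83 108 156 179 163 113  67  55  56]
242 [239 240 240 240 235 228 241 249 245 173  89  76 127 223] [191 191 193 192 184 142  93  83 110 159 180 163 113  67  56  59]
near rim [[-0.0728  0.1613]
 [-0.0731 -0.001 ]] fence top edge [[-0.006   0.1612]
 [-0.0046 -0.1083]]
```

View pics/z.png

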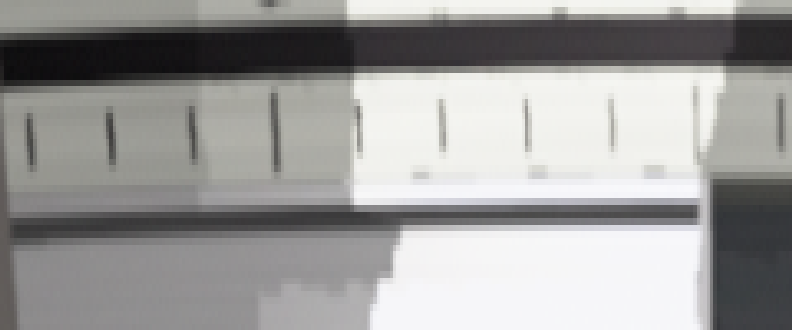

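No dark gap shows between rim and fence, and the rim is parallel to the fence within about 0.1°. To be sure, I'll make one gentle side nudge at the accessible tail, sensing force.

Emit:
move_arm(
  series=[
    {"dx": 0,"dy": -4,"dz": 30,"rx": 0,"ry": -0.007,"rz": 0,"hand": 0},
    {"dx": 0,"dy": -9,"dz": 58,"rx": 0.003,"ry": -0.007,"rz": 0,"hand": 0},
    {"dx": 0,"dy": -12,"dz": 78,"rx": 0.003,"ry": -0.007,"rz": 0,"hand": 0},
    {"dx": 0,"dy": -14,"dz": 88,"rx": 0.003,"ry": -0.007,"rz": 0,"hand": 0},
    {"dx": 0,"dy": -14,"dz": 92,"rx": 0.003,"ry": -0.007,"rz": 0,"hand": 0},
  ],
)

```text
time_s: 11.83
eef_pos: [0.491, -0.0107, 0.0444]
tool_rot: [-0.0, 0.999, 0.05, -0.001]
contact_force: [-0.0, -0.0, 0.0]
opening: 0.003
```

```bash
python3 -c "
from h import *
plan((-.083,.008),.044)"
```

```text
t 11.8333 F [-0.10886933  0.00697075] z 0.04435680299075855 force [-0.01147439 -0.02731208  0.00617361] d [25.9 -1.   0.3] rv [-0.0009  0.0025 -0.0007]
```

Emit:
move_arm(
  series=[
    {"dx": 5,"dy": -4,"dz": 0,"rx": 0,"ry": 0,"rz": 0,"hand": 0},
    {"dx": 11,"dy": -4,"dz": 0,"rx": 0,"ry": 0,"rz": 0,"hand": 0},
    {"dx": 17,"dy": -4,"dz": 0,"rx": 0,"ry": 0,"rz": 0,"hand": 0},
    {"dx": 21,"dy": -4,"dz": 0,"rx": 0,"ry": 0,"rz": 0,"hand": 0},
    {"dx": 23,"dy": -4,"dz": 0,"rx": 0,"ry": 0,"rz": 0,"hand": 0},
  ],
)

```text
time_s: 12.25
eef_pos: [0.5153, -0.0047, 0.0455]
tool_rot: [0.0, 0.999, 0.05, 0.0]
contact_force: [-0.5, 0.0, 0.2]
opening: 0.002
```

Emit:
move_arm(
  series=[
    {"dx": 0.5,"dy": 0,"dz": 0,"rx": 0,"ry": 0,"rz": 0,"hand": 0},
    {"dx": 1,"dy": 0,"dz": 0,"rx": 0,"ry": 0,"rz": 0,"hand": 0},
    {"dx": 1.5,"dy": 0,"dz": 0,"rx": 0,"ry": 0,"rz": 0,"hand": 0},
    {"dx": 2,"dy": 0,"dz": 0,"rx": 0,"ry": 0,"rz": 0,"hand": 0},
    {"dx": 2,"dy": 0,"dz": 0,"rx": 0,"ry": 0,"rz": 0,"hand": 0},
  ],
)

```text
time_s: 12.67
eef_pos: [0.517, -0.0046, 0.0455]
tool_rot: [0.0, 0.999, 0.05, -0.0]
contact_force: [-1.8, 0.2, 0.6]
opening: 0.007
```

```bash
python3 -c "
from h import *
plan((-.083,.008),.044)"
```

```text
t 12.6667 F [-0.08239178  0.01047843] z 0.04545231552210193 force [-1.76134881  0.24809699  0.63428746] d [-0.6  2.5  1.5] rv [ 0.      0.0006 -0.0005]
```

Just touching at 1.8 N. One more millimetre.

Emit:
move_arm(
  series=[
    {"dx": 0.3,"dy": 0,"dz": 0,"rx": 0,"ry": 0,"rz": 0,"hand": 0},
    {"dx": 0.6,"dy": 0,"dz": 0,"rx": 0,"ry": 0,"rz": 0,"hand": 0},
    {"dx": 0.9,"dy": 0,"dz": 0,"rx": 0,"ry": 0,"rz": 0,"hand": 0},
    {"dx": 1.2,"dy": 0,"dz": 0,"rx": 0,"ry": 0,"rz": 0,"hand": 0},
    {"dx": 1.2,"dy": 0,"dz": 0,"rx": 0,"ry": 0,"rz": 0,"hand": 0},
  ],
)

```text
time_s: 13.08
eef_pos: [0.5173, -0.0046, 0.0453]
tool_rot: [0.0, 0.999, 0.05, -0.001]
contact_force: [-4.7, -2.1, 4.1]
opening: 0.003
```

```bash
python3 -c "
from h import *
plan((-.083,.008),.044)"
```

```text
t 13.0833 F [-0.08201851  0.01044931] z 0.04527895856259546 force [-4.66612213 -2.11599605  4.10417659] d [-1.   2.4  1.3] rv [ 0.      0.0027 -0.0003]
```

The tool stopped at x = -0.0820 against -0.0819 at the first flush press, so the tail is flush. Withdrawing.

Emit:
move_arm(
  series=[
    {"dx": -5,"dy": 0,"dz": 0,"rx": 0,"ry": 0,"rz": 0,"hand": 0},
    {"dx": -18,"dy": 3,"dz": 0,"rx": 0,"ry": 0,"rz": 0,"hand": 0},
    {"dx": -26,"dy": 10,"dz": -35,"rx": 0,"ry": 0,"rz": 0,"hand": 0},
    {"dx": -26,"dy": 17,"dz": -70,"rx": 0,"ry": 0,"rz": 0,"hand": 0},
    {"dx": -26,"dy": 18,"dz": -93,"rx": 0,"ry": 0,"rz": 0,"hand": 0},
  ],
)

```text
time_s: 13.5
eef_pos: [0.4945, -0.026, 0.1412]
tool_rot: [0.001, 0.999, 0.05, 0.001]
contact_force: [0.7, 0.3, 0.3]
opening: 0.008
```

Emit:
move_arm(
  series=[
    {"dx": 0,"dy": 0,"dz": 0,"rx": 0,"ry": 0,"rz": 0,"hand": 0},
    {"dx": 0,"dy": 0,"dz": 0,"rx": 0,"ry": 0,"rz": 0,"hand": 0},
    {"dx": 0,"dy": 0,"dz": 0,"rx": 0,"ry": 0,"rz": 0,"hand": 0},
    {"dx": 0,"dy": 0,"dz": 0,"rx": 0,"ry": 0,"rz": 0,"hand": 0},
    {"dx": 0,"dy": 0,"dz": 0,"rx": 0,"ry": 0,"rz": 0,"hand": 0},
  ],
)

```text
time_s: 13.92
eef_pos: [0.4933, -0.0255, 0.1393]
tool_rot: [0.0, 0.999, 0.05, -0.001]
contact_force: [-0.3, -1.0, -0.0]
opening: 0.005
```

```bash
cp wrist.pkl wrist12.pkl; python3 - <<'E'
from h import *
from rig import *
plan((-.11,0),.15)
s=wrist('pics/w13.png')
t=snapshot('top'); a=pickle.load(open("top.pkl","rb"))["color"]
cv2.imwrite('pics/top6.png',cv2.resize(np.vstack([t['color'][150:230,135:255,::-1],a[150:230,135:255,::-1]]),None,fx=3.7,fy=3.7,interpolation=cv2.INTER_CUBIC))
print(t["color"].shape)
E
```

```text
t 13.9167 F [-0.1080358  -0.00790278] z 0.1393137450916244 force [-0.30593992 -1.03784323 -0.00401688] d [ -2.   -7.9 -10.7] rv [-0.0001  0.0018 -0.0008]
(384, 512, 3)
```

View pics/w13.png

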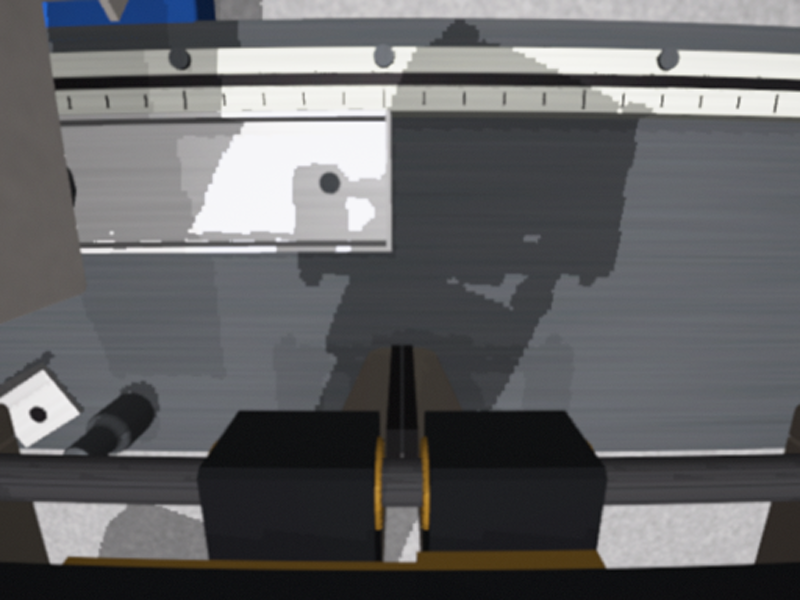

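View pics/top6.png

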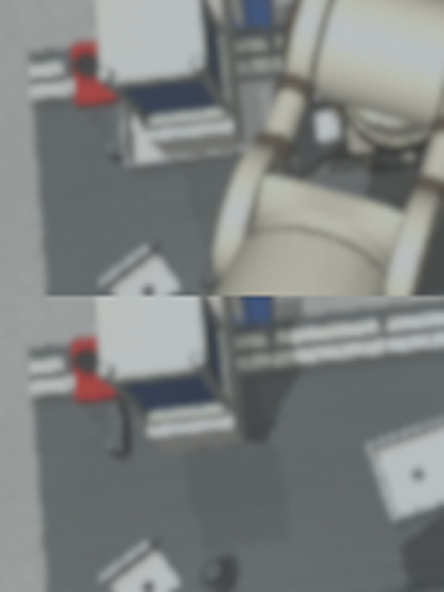

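The pan's tail end (column 390) and rim line are unchanged, and the clip, pin and red carriage are where they started. I'll lift the hand well away and hand in.

Emit:
move_arm(
  series=[
    {"dx": -15,"dy": 25,"dz": -15,"rx": 0,"ry": 0,"rz": 0,"hand": 0},
    {"dx": -25,"dy": 55,"dz": -35,"rx": 0,"ry": 0,"rz": 0,"hand": 0},
    {"dx": -35,"dy": 80,"dz": -60,"rx": 0,"ry": 0,"rz": 0,"hand": 0},
    {"dx": -40,"dy": 95,"dz": -75,"rx": 0,"ry": 0,"rz": 0,"hand": 0},
    {"dx": -40,"dy": 100,"dz": -80,"rx": 0,"ry": 0,"rz": 0,"hand": 0},
  ],
)

```text
time_s: 14.43
eef_pos: [0.4646, -0.1317, 0.2223]
tool_rot: [0.002, 0.999, 0.049, 0.001]
contact_force: [0.4, -0.2, 0.6]
opening: 0.005
```

Emit:
move_arm(
  series=[
    {"dx": 0,"dy": 0,"dz": 0,"rx": 0,"ry": 0,"rz": 0,"hand": 0},
    {"dx": 0,"dy": 0,"dz": 0,"rx": 0,"ry": 0,"rz": 0,"hand": 0},
    {"dx": 0,"dy": 0,"dz": 0,"rx": 0,"ry": 0,"rz": 0,"hand": 0},
    {"dx": 0,"dy": 0,"dz": 0,"rx": 0,"ry": 0,"rz": 0,"hand": 0},
    {"dx": 0,"dy": 0,"dz": 0,"rx": 0,"ry": 0,"rz": 0,"hand": 0},
  ],
)

```text
time_s: 14.85
eef_pos: [0.4642, -0.1306, 0.2211]
tool_rot: [0.001, 0.999, 0.049, 0.0]
contact_force: [-0.9, -0.1, -0.5]
opening: 0.001
```

```bash
python3 - <<'E'
from h import *
from rig import *
plan((-.11,0),.15)
t=snapshot('top'); cv2.imwrite('pics/top7.png',cv2.resize(t['color'][:,:,::-1],(800,600)))
print(hand_in())
E
```

```text
t 14.85 F [-0.1475508  -0.10953573] z 0.22108292437177177 force [-0.91654162 -0.08467591 -0.48425106] d [  37.3 -109.7   70.9] rv [ 0.0018 -0.0004 -0.0022]
the job is handed in; nothing more can be done
None
```

View pics/top7.png

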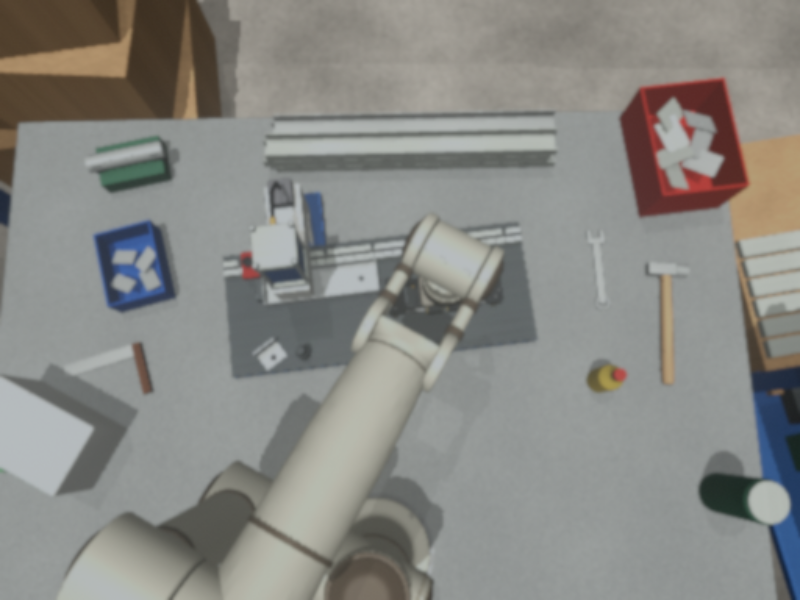

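The pan is flush against the back fence with its end up against the end stop, the hand is well clear, and the job was handed in at 14.9 s.

- **Moves:** I pushed the pan square to the fence with the open fingers (about 15 N). I then pushed it along the fence with the closed fingers and crept it onto the stop, contacting at about 12 N against the 45 N at which the stop slips. A last light nudge to the side, about 5 N, re-seated the end of the pan farthest from the stop against the fence.
- **Fence check:** The wrist view shows no gap, and the rim is parallel to the fence within about 0.1°. That nudge stopped within 0.1 mm of where the first flush press did.
- **End stop check:** The red carriage is where it started in the top view, and the pan did not move between the end push and the final picture. The punch partly hides the stop, so the force rise is the main evidence that the pan is touching it.
- **Everything else:** In the last top view the clip, spare punch, bottle and tools are all where they began.
- **Disagreement:** The two cameras differed by 3–8 mm in absolute position, so I relied on contact force rather than coordinates for the final seating.

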